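# Load the mug and brush dryer and start it

## Robot

A 6-joint arm with a two-finger parallel gripper is mounted at the origin on the work surface. World frame = base frame: x ahead of the robot, y to its left, z up, the work surface at z = 0. Lengths are in m, angles in rad, forces in N, time in s.
With the tool pointing down it reaches from about 0.3 to 0.775 m from the base axis. Payload 14.6 kg.
Tool frame: the origin (TCP) lies midway between the tips of the shut fingers; the grasp point (between the pads) lies 19 mm behind it; z points along the fingers, x is the direction in which the jaws open and shut, and the axes are right-handed (so a half turn about z gives the same grasp; the last joint's range is limited). The gripper opens to 94 mm and grips with 3 to 60 N. Pads are 16 mm wide; open, the fingers measure 119 mm over their backs; the gripper's body (75 mm by 177 mm) begins 78 mm behind the grasp point.
Start: joints at [1.152, 0.3, 1.521, -0, 1.321, -0.067], TCP at [0.19, 0.516, 0.173] pointing down, gripper open.
Joint ranges: [-3.03, 3.03], [-0.79, 2.21], [0.23, 2.52], [-1.04, 4.18], [0, 3.07], [-2.55, 2.55]. Speed limits (rad/s): [2.22, 2.22, 2.57, 3.14, 3.14, 3.14].

## Interface

Orientations are given as a 3x3 rotation matrix whose columns are the frame's x, y, z axes.
In Python, from cell import r gives the robot as it stands. The module is installed in compiled form; this text tells all that it offers.
- The arm moves only by the tool drive_tool, never from a script. Its argument "targets" is one flat list of numbers, 7 for each row, row after row: the closure, from -1 (fully open) to 1 (shut), then the shift along the tool's x, y, z in units of 0.025 m (1.0 is 0.025 m), then the turn, a rotation vector about the tool's x, y, z in units of 5 degrees (1.0 is 5 degrees). A call has 1 to 12 rows; each row shifts and turns the commanded pose from where the row before left it, along the tool's axes as they then stand; what a row does not reach is not made up. A row lasts 1/10 s, in which the tool goes at most 50 mm and 8.59 degrees, less where a joint would pass 70% of its speed; a pose out of reach is approached as far as the arm can. A call with a number of a shift or a turn outside -1 to 1 is refused whole. A call with a gripper value outside its range is refused whole. The fingers move at their own pace and stop on an object; the grip force is fixed at half the most. Time passes only in rows, so rows that do not move let the fingers close. It gives the time, the measured TCP pose, the force and the opening at its end, in the units of the state.
- r.read_state(): the state, without advancing time (a new reading comes with each control period).
- r.camera(name): name is "side" or "top"; returns the picture (420x560x3 uint8, red, green, blue); there is no depth.
- r.camera_model(name): a dict with "mtx" (3x3 intrinsics, pixels), "cam_to_world" (4x4, takes a point from camera to world coordinates). Camera axes: x right, y up, looking along -z (the intrinsics and any distortion apply to the point x, -y, -z); pixel columns grow to the right and rows downward; lengths in m; the calibration is good to about 2 mm. A picture is of the moment at which its call begins. camera_model takes no time and is no camera call.
- r.close_job(): hands the job in, once; it reports no verdict.
The state is a dict: "clock": time; "joint_pos": joint angles; "joint_vel": joint speeds; "joint_torque": joint torques, N m; "eef_pos": TCP position; "orientation": TCP orientation; "contact_force": force on the tool from outside, world axes, zero at the start; "ft_torque": the same for the moment, N m; "grip_width": finger opening in m.
Only numpy, scipy, OpenCV 4.12 (cv2) and the standard library are available. Lean on these libraries where they do the work, as an engineer would, in place of code of your own. Each camera call takes 0.05 s, during which the arm holds its last target.

## Task

Load the dryer beside the basin: hang every tooth mug by its handle on a hook of its own, and lay the orange toothbrush, bristles up, flat inside the brush tray. When everything is in, press the start button fully down and let it come up again; leave the mugs hanging still and do not knock over or push away the other things.

Things in the scene. Friction and masses are not known exactly. Their poses are not given: they have to be found in the camera images.
- dryer: mug and brush dryer, fixed: grey foot 510 mm wide, 24 mm high, from x = -140 to +120 mm of its origin; a heated steel tube arch at its rear (x = +105, 224 mm high) carries four hooks towards its front; along the front edge lie an open brush tray and a white control housing. Origin on the counter; z up, x from front to rear, y to its left; its front (-x) faces the robot
- hook1 (a point): point on the centre line of a mug hook (4 hooks, 130 mm apart, number 1 rightmost at -y); axes as the dryer. The hook is a level, rubber-sleeved 8 mm round bar: on the +x side it is straight for 61 mm to the face of the heated tube, on the -x side for 30 mm, then it turns up; its tip ends 59 mm to -x of this point, 11 mm above the top of the bar
- hook2 (a point): point on the centre line of a mug hook (4 hooks, 130 mm apart, number 1 rightmost at -y); axes as the dryer. The hook is a level, rubber-sleeved 8 mm round bar: on the +x side it is straight for 61 mm to the face of the heated tube, on the -x side for 30 mm, then it turns up; its tip ends 59 mm to -x of this point, 11 mm above the top of the bar
- hook3 (a point): point on the centre line of a mug hook (4 hooks, 130 mm apart, number 1 rightmost at -y); axes as the dryer. The hook is a level, rubber-sleeved 8 mm round bar: on the +x side it is straight for 61 mm to the face of the heated tube, on the -x side for 30 mm, then it turns up; its tip ends 59 mm to -x of this point, 11 mm above the top of the bar
- hook4 (a point): point on the centre line of a mug hook (4 hooks, 130 mm apart, number 1 rightmost at -y); axes as the dryer. The hook is a level, rubber-sleeved 8 mm round bar: on the +x side it is straight for 61 mm to the face of the heated tube, on the -x side for 30 mm, then it turns up; its tip ends 59 mm to -x of this point, 11 mm above the top of the bar
- mug1: white enamelled mug with a dark rim, 64 mm in diameter, 85 mm high, wall 3.5 mm, 0.11 to 0.22 kg, upright at the start. Origin: centre of its underside; z up through the mouth; the handle, a loop of 9 mm round bar in the mug's yz plane, is on its +y side and reaches 73 mm from the mug's axis. One of up to four alike; None when absent
- mug1_hole (a point): middle of the opening in that mug's handle, 47.5 mm from its axis (+y) and 41 mm above its underside; axes as the mug. The opening is 30 mm wide (y), 40 mm high (z) and goes through along the mug's x. Hung and let go, the mug tips about 65 degrees round the hook and dangles below it, swinging for up to 10 s
- mug2: white enamelled mug with a dark rim, 64 mm in diameter, 85 mm high, wall 3.5 mm, 0.11 to 0.22 kg, upright at the start. Origin: centre of its underside; z up through the mouth; the handle, a loop of 9 mm round bar in the mug's yz plane, is on its +y side and reaches 73 mm from the mug's axis. One of up to four alike; None when absent
- mug2_hole (a point): middle of the opening in that mug's handle, 47.5 mm from its axis (+y) and 41 mm above its underside; axes as the mug. The opening is 30 mm wide (y), 40 mm high (z) and goes through along the mug's x. Hung and let go, the mug tips about 65 degrees round the hook and dangles below it, swinging for up to 10 s
- mug3: white enamelled mug with a dark rim, 64 mm in diameter, 85 mm high, wall 3.5 mm, 0.11 to 0.22 kg, upright at the start. Origin: centre of its underside; z up through the mouth; the handle, a loop of 9 mm round bar in the mug's yz plane, is on its +y side and reaches 73 mm from the mug's axis. One of up to four alike; None when absent
- mug3_hole (a point): middle of the opening in that mug's handle, 47.5 mm from its axis (+y) and 41 mm above its underside; axes as the mug. The opening is 30 mm wide (y), 40 mm high (z) and goes through along the mug's x. Hung and let go, the mug tips about 65 degrees round the hook and dangles below it, swinging for up to 10 s
- mug4: white enamelled mug with a dark rim, 64 mm in diameter, 85 mm high, wall 3.5 mm, 0.11 to 0.22 kg, upright at the start. Origin: centre of its underside; z up through the mouth; the handle, a loop of 9 mm round bar in the mug's yz plane, is on its +y side and reaches 73 mm from the mug's axis. One of up to four alike; None when absent
- mug4_hole (a point): middle of the opening in that mug's handle, 47.5 mm from its axis (+y) and 41 mm above its underside; axes as the mug. The opening is 30 mm wide (y), 40 mm high (z) and goes through along the mug's x. Hung and let go, the mug tips about 65 degrees round the hook and dangles below it, swinging for up to 10 s
- toothbrush: the orange toothbrush, 180 mm long, lying bristles up on the white plastic shelf at the right (its top 60 mm above the counter) at the start, 0.03 kg. Origin: middle of its length, on its underside; x runs towards the head, z up. Handle from x = -90 to +15 mm, 15 mm wide (y) and 14 mm thick; neck 9 mm thick; head 13 mm wide with bristles to 19 mm height
- tray (a point): middle of the floor of the dryer's brush tray (floor 24 mm above the counter), axes as the dryer; the tray is 64 mm (x) by 250 mm (y) inside, with a rim 9 mm high and 5 mm thick; a brush lies in it along y
- start (a joint): travel of the dryer's start button in m: 0 up, 0.006 fully down; it moves straight down, takes 5 N to hold fully down and springs back when let go
- start_top (a point): centre of the top face of the start button (a grey disc 32 mm in diameter in a steel collar, 72 mm above the counter when up, on the control housing at the right front of the dryer)
- jar: frosted glass jar with a steel lid, 62 mm in diameter, 80 mm high; bystander among the mugs. Origin: centre of its underside
- comb: wooden comb 160 mm long, 8 mm thick, lying on the shelf; bystander. Origin: middle of its underside
- tweezer: steel tweezer 96 mm long, 9 mm thick, lying on the shelf; bystander. Origin: middle of its underside
- dish: white ceramic dish, 110 mm in diameter, 22 mm high, on the counter; bystander. Origin: centre of its underside
- soap_pump: grey pump bottle, 64 mm in diameter, 168 mm high; bystander. Origin: centre of its underside
- cream_tub: white tub, 70 mm in diameter, 45 mm high; bystander. Origin: centre of its underside
- nail_brush: wooden nail brush 90 by 40 mm, 30 mm high; bystander. Origin: middle of its underside
Not all that is in view belongs to the job. What is shaped like the mug1 but blue is not meant.

How it is judged:
By the outcome, as a careful person would: the job done as asked, in the order asked, and still so for the second after the job is handed in, with the robot touching nothing.
Of mug1, mug2, mug3, mug4 only 2 to 4 are there at a start; the rules pass over those that are not, and their reading is None.
At some moment in a run one of mug1, mug2, mug3, mug4, toothbrush may be knocked a few centimetres aside while the robot is not near it.
It also fails if it takes over 210 s, if anything falls off the work surface, if the arm or the gripper's body presses on something with over 40 N, if the wrist force passes 120 N, or if a joint passes its speed limit or range.

## Working session

There is one attempt and no reset: what is moved stays moved. The work goes in short steps, Python scripts to look and compute and a tool call to move; the robot and the scene stay as the last step left them, time stands still between calls to the robot, and variables do not carry over. Pictures are saved under pics/ and viewed, and the job is handed in when it is done.

Besides the shell and the picture viewer there is one more tool, called after ">>>" in YAML: its name, and indented under it one key for each argument. drive_tool: Moves the arm, as the interface text tells. Its arguments: {"type":"object","properties":{"targets":{"type":"array","items":{"type":"number","minimum":-1,"maximum":1}}},"required":["targets"]}

```bash
mkdir -p pics; ls
python3 - <<'E'
from cell import r
import cv2
s=r.read_state()
print({k:(v if not hasattr(v,'tolist') else v.tolist()) for k,v in s.items()})
for n in("side","top"):
    m=r.camera_model(n);print(n,m)
    cv2.imwrite(f"pics/{n}0.png",r.camera(n)[:,:,::-1])
E
```

```text
pics
{'clock': 0.0, 'joint_pos': [1.1523948607342946, 0.3004839855975052, 1.5215529274242128, -2.6130690850888936e-07, 1.320696742659135, -0.06657091198379947], 'joint_vel': [0.000640684427851114, -0.00012071609914033734, -0.0007875630987190698, -0.00045439242073539224, 7.5881171696830365e-06, 0.0003905621598910781], 'joint_torque': [-0.0005755069287260994, -53.18106651306152, -35.27290463447571, 0.07084018550813198, 0.024390437174588442, -0.0001343282656307565], 'eef_pos': [0.189410096173425, 0.5160503510095478, 0.1727911916129829], 'orientation': [[0.3446164799192642, 0.9387434511448475, -0.0004633580865302575], [0.9387428751290421, -0.34461678312279703, -0.0010426814252496547], [-0.0011384913327974879, -7.564889991695597e-05, -0.9999993490571526]], 'contact_force': [0.4847400455343175, -0.3788066427353666, -1.06944264192832], 'ft_torque': [0.002577991738604434, -0.010209014724475683, 0.021894366155311068], 'grip_width': 0.09376034502382415}
side {'mtx': array([[521.26599262,   0.        , 274.9611325 ],
       [  0.        , 521.26599262, 213.95801234],
       [  0.        ,   0.        ,   1.        ]]), 'cam_to_world': array([[ 0.94095355,  0.23979458, -0.23896646,  0.1756602 ],
       [-0.33846196,  0.65162838, -0.67884015, -0.98017584],
       [-0.00706486,  0.71963811,  0.69431339,  1.13087847],
       [ 0.        ,  0.        ,  0.        ,  1.        ]])}
top {'mtx': array([[456.75869443,   0.        , 278.82321579],
       [  0.        , 456.75869443, 207.03729562],
       [  0.        ,   0.        ,   1.        ]]), 'cam_to_world': array([[-0.01343949,  0.99689199, -0.07762568,  0.39382762],
       [-0.99986074, -0.01263016,  0.01090759,  0.00510557],
       [ 0.00989327,  0.07776146,  0.9969229 ,  1.69275686],
       [ 0.        ,  0.        ,  0.        ,  1.        ]])}
```

View pics/side0.png

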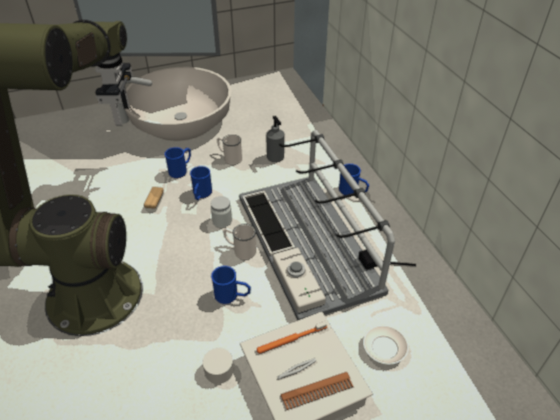

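View pics/top0.png

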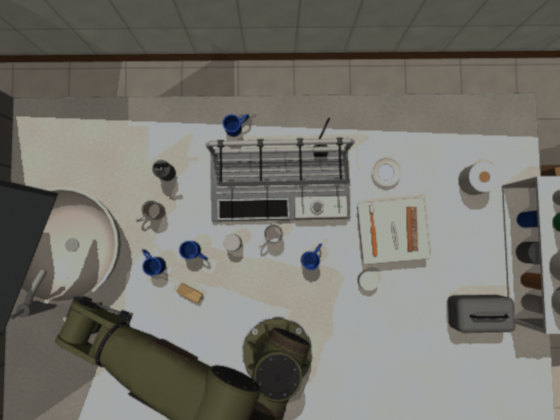

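The side view shows 2 non-blue mugs, at about (244,240) and (231,149). In the top view they are at (273,233) and (152,211). The brush is at (373,230) on the shelf. I'll zoom in.

```bash
cat > h.py <<'E'
from cell import r
import numpy as np, cv2
M={n:r.camera_model(n) for n in("side","top")}
def ray(n,u,v):
    m=M[n];K=m["mtx"];T=m["cam_to_world"]
    d=np.array([(u-K[0,2])/K[0,0],-(v-K[1,2])/K[1,1],-1.]);return T[:3,3],T[:3,:3]@d
def plane(n,u,v,z):
    o,d=ray(n,u,v);return o+d*(z-o[2])/d[2]
def proj(n,p):
    m=M[n];K=m["mtx"];T=m["cam_to_world"]
    c=T[:3,:3].T@(np.asarray(p,float)-T[:3,3]);return np.array([K[0,2]+K[0,0]*c[0]/-c[2],K[1,2]+K[1,1]*c[1]/c[2]])
def tri(us,ut):
    o1,d1=ray("side",*us);o2,d2=ray("top",*ut);d1/=np.linalg.norm(d1);d2/=np.linalg.norm(d2)
    A=np.stack([d1,-d2],1);t=np.linalg.lstsq(A,o2-o1,rcond=None)[0]
    a,b=o1+d1*t[0],o2+d2*t[1];return (a+b)/2,np.linalg.norm(a-b)
def zoom(img,x0,y0,x1,y1,name,f=None):
    c=img[y0:y1,x0:x1]; f=f or min(800/c.shape[1],600/c.shape[0])
    cv2.imwrite(f"pics/{name}.png",cv2.resize(c,None,fx=f,fy=f,interpolation=cv2.INTER_CUBIC))
    print(name,"scale",f)
E
python3 - <<'E'
from h import *
t=cv2.imread("pics/top0.png");s=cv2.imread("pics/side0.png")
zoom(t,130,110,350,275,"t0a")
zoom(s,130,110,420,310,"s0a")
zoom(t,330,150,450,300,"t0b",4)
E
```

```text
t0a scale 3.6363636363636362
s0a scale 2.7586206896551726
t0b scale 4
```

View pics/t0a.png

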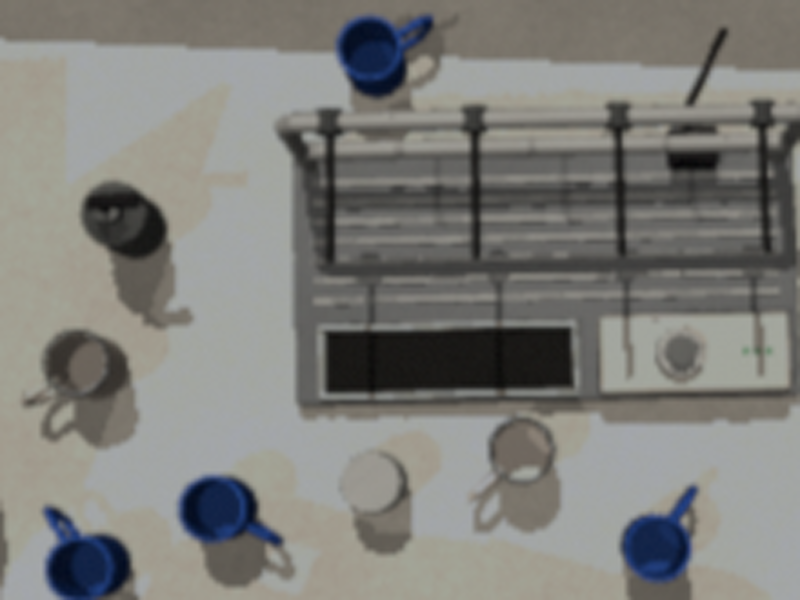

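View pics/s0a.png

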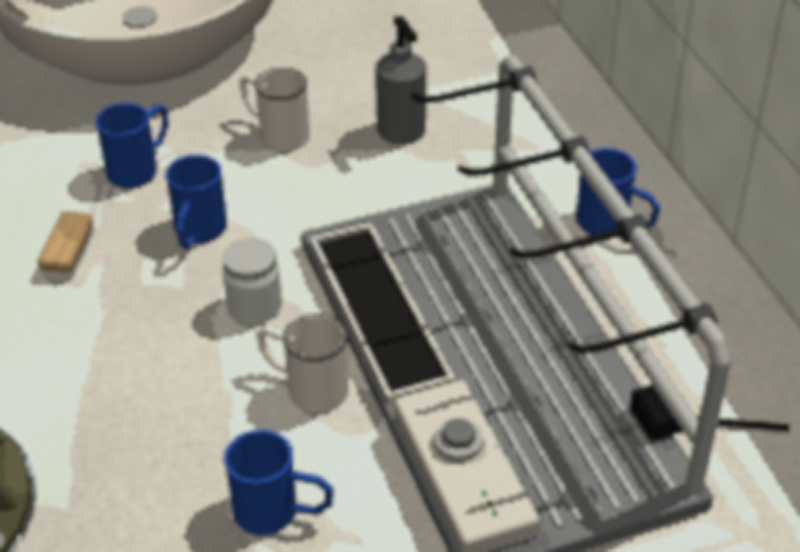

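View pics/t0b.png

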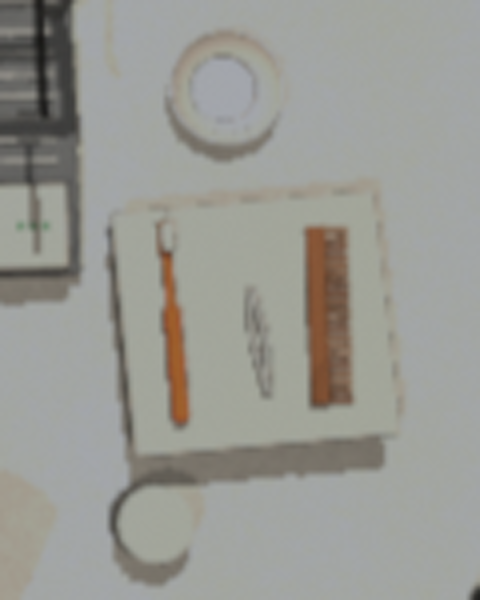

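Run:
```python
from h import *
T=lambda x,y:(130+(x-1.3)/3.63636,110+(y-1.3)/3.63636)
S=lambda x,y:(130+(x-.9)/2.75862,110+(y-.9)/2.75862)
np.set_printoptions(precision=4,suppress=True)
tips=[((415,97),(332,262)),((462,170),(476,257)),((514,251),(622,254)),((571,346),(768,250))]
for s,t in tips: print("tip",*tri(S(*s),T(*t)))
roots=[((515,84),(330,128)),((570,152),(475,125)),((625,230),(620,124)),((692,322),(763,122))]
for s,t in roots: print("root",*tri(S(*s),T(*t)))
print("button",*tri(S(459,433),T(682,351)))
print("tray corners z.033",[plane("top",*T(*p),.033) for p in((318,326),(574,322),(577,396),(318,400))])
print("foot corners z.024",[plane("top",*T(*p),.024) for p in((300,412),(800,395))])
for nm,s,t in(("mugA rim",(316,337),(522,450)),("mugB rim",(281,84),(86,362)),("jar lid",(250,257),(373,483))): print(nm,*tri(S(*s),T(*t)))
T=lambda x,y:(330+(x-1.5)/4,150+(y-1.5)/4)
print("brush",[plane("top",*T(*p),.06+h) for p,h in(((168,222),.015),((180,424),.007),((168,237),.019),((180,420),.014))])
print("shelf",[plane("top",*T(*p),.06) for p in((114,212),(376,183),(397,433),(140,453))])
print("tub",plane("top",*T(155,524),.045),"dish",plane("top",*T(226,90),.022))
```

```text
tip [0.5963 0.1743 0.2237] 0.007078225190810286
tip [0.5992 0.0462 0.2223] 0.006602750562103418
tip [ 0.5998 -0.084   0.2249] 0.006415996368318587
tip [ 0.6002 -0.2139  0.2248] 0.0030121256073989107
root [0.7171 0.1785 0.2078] 0.0003240696054604844
root [0.7194 0.0465 0.2117] 0.003581634718786636
root [ 0.7174 -0.0842  0.2153] 0.0023048476890793856
root [ 0.7191 -0.2142  0.213 ] 0.0040747070088680715
button [ 0.5236 -0.1503  0.0688] 0.0040473412582610405
tray corners z.033 [array([0.5542, 0.2116, 0.033 ]), array([ 0.5551, -0.0451,  0.033 ]), array([ 0.4806, -0.047 ,  0.033 ]), array([0.48  , 0.2118, 0.033 ])]
foot corners z.024 [array([0.4686, 0.231 , 0.024 ]), array([ 0.4792, -0.272 ,  0.024 ])]
mugA rim [0.429  0.008  0.0818] 0.0052224642703131334
mugB rim [0.5176 0.4284 0.0881] 0.001724017089865353
jar lid [0.3991 0.1528 0.0763] 0.005382549196148374
brush [array([ 0.5224, -0.3432,  0.075 ]), array([ 0.3432, -0.3503,  0.067 ]), array([ 0.5088, -0.3419,  0.079 ]), array([ 0.3469, -0.3489,  0.074 ])]
shelf [array([ 0.5333, -0.298 ,  0.06  ]), array([ 0.5565, -0.5352,  0.06  ]), array([ 0.3323, -0.5454,  0.06  ]), array([ 0.3178, -0.3154,  0.06  ])]
tub [ 0.2538 -0.33    0.045 ] dish [ 0.6484 -0.4119  0.022 ]
```

Run:
```python
from h import *
t=cv2.imread("pics/top0.png");s=cv2.imread("pics/side0.png")
a=cv2.resize(t[195:265,240:310],None,fx=5.5,fy=5.5,interpolation=cv2.INTER_CUBIC)
b=cv2.resize(t[180:250,120:190],None,fx=5.5,fy=5.5,interpolation=cv2.INTER_CUBIC)
c=np.hstack([a,b]);c=cv2.convertScaleAbs(c,alpha=1.5);cv2.imwrite("pics/z1.png",c)
a=cv2.resize(s[210:280,210:280],None,fx=5.5,fy=5.5,interpolation=cv2.INTER_CUBIC)
b=cv2.resize(s[115:185,200:270],None,fx=5.5,fy=5.5,interpolation=cv2.INTER_CUBIC)
c=np.hstack([a,b]);c=cv2.convertScaleAbs(c,alpha=1.5);cv2.imwrite("pics/z2.png",c)
```

```text
(no output)
```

View pics/z1.png

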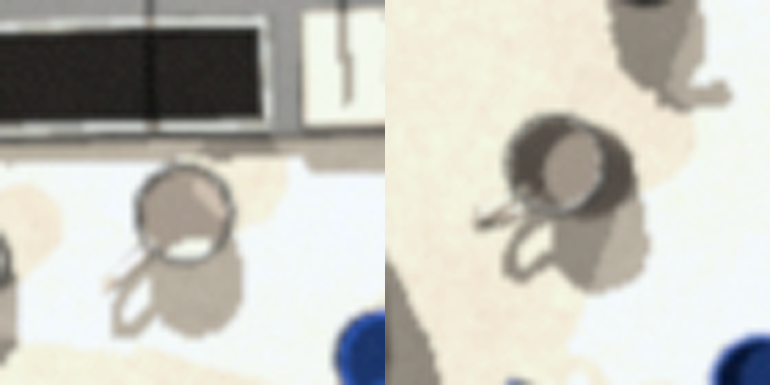

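View pics/z2.png

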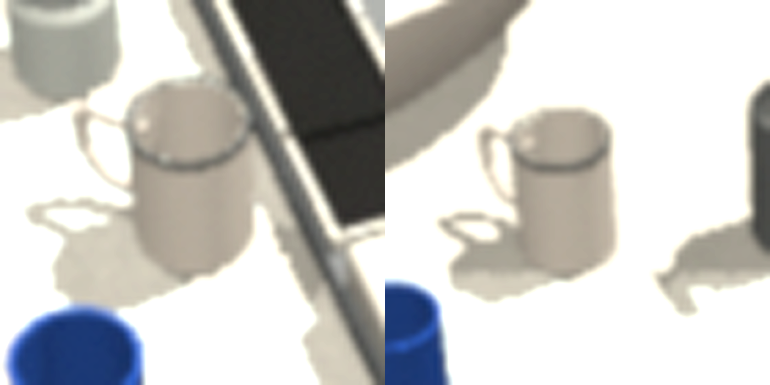

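Run:
```python
from h import *
np.set_printoptions(precision=4,suppress=True)
f=lambda x,y,a,b:((x-2.2)/5.5+a,(y-2.2)/5.5+b)
for nm,c,h,o,cs,hs,os in(("A",(184,213),(110,284),(240,195),(190,125),(80,115),(210,210)),("B",(558-385,160),(482-385,222),(120,180),(561-385,140),(483-385,148),(200,115))):
    C=plane("top",*f(*c,*o),.085);C2=plane("side",*f(*cs,*os),.085)
    print(nm,C,C2,tri(f(*cs,*os),f(*c,*o)))
    for z in(.04,.05,.06):
        H=plane("top",*f(*h,*o),z);H2=plane("side",*f(*hs,*os),z)
        for q in(H,H2):
            d=q-C;print(z,q[:2],np.degrees(np.arctan2(d[1],d[0])),np.hypot(*d[:2]))
    for k in range(-180,180,5): pass
```

```text
A [0.4266 0.009  0.085 ] [0.43   0.0026 0.085 ] (array([0.429 , 0.0085, 0.0793]), np.float64(0.0047538875145066665))
0.04 [0.3817 0.0582] 132.39681022274542 0.06658259404525914
0.04 [0.3882 0.0721] 121.29300870087464 0.0738455834771699
0.05 [0.3818 0.0579] 132.53722673420532 0.06629609130730005
0.05 [0.3863 0.0625] 127.01578787932874 0.06694834552975965
0.06 [0.3819 0.0576] 132.67886129154982 0.06600999020398235
0.06 [0.3843 0.0528] 133.96439897402524 0.06086621244886637
B [0.5189 0.4373 0.085 ] [0.5198 0.4328 0.085 ] (array([0.5201, 0.4381, 0.0812]), np.float64(0.0019181875935733576))
0.04 [0.4822 0.4988] 120.8133843073385 0.07162245663525142
0.04 [0.4852 0.5027] 117.25197094524964 0.07349987674263447
0.05 [0.4817 0.4959] 122.45700182492943 0.06935920207448568
0.05 [0.4824 0.4891] 125.19200264574397 0.06332202120252825
0.06 [0.4811 0.4929] 124.20994520699604 0.06715684318891353
0.06 [0.4795 0.4755] 135.8695898936169 0.05479759615128533
```

```bash
cat > plan.py <<'E'
from h import *
from scipy.spatial.transform import Rotation as Ro
def down(yaw):
    c,s=np.cos(np.radians(yaw)),np.sin(np.radians(yaw));return np.array([[c,s,0],[s,-c,0],[0,0,-1.]])
def plan(wps,close,step=1.0,p=None,R=None):
    """wps: list of (x,y,z,yaw[,step]); prints rows"""
    s=r.read_state()
    if p is None: p=np.array(s["eef_pos"]);R=np.array(s["orientation"])
    for w in wps:
        st=w[4] if len(w)>4 else step
        tp=np.array(w[:3]);tR=down(w[3]) if np.isscalar(w[3]) else w[3]
        rv=Ro.from_matrix(R.T@tR).as_rotvec()
        n=max(1,int(np.ceil(max(np.linalg.norm(tp-p)/.025/st-.01,np.degrees(np.linalg.norm(rv))/5-.02))))
        out=[]
        for k in range(n):
            d=R.T@(tp-p)/(n-k)/.025
            rv=Ro.from_matrix(R.T@tR).as_rotvec()/(n-k)
            row=np.clip(np.r_[np.round(d,2),np.round(np.degrees(rv)/5,2)],-1,1)
            p=p+R@row[:3]*.025;R=R@Ro.from_rotvec(np.radians(row[3:]*5)).as_matrix();out.append(row)
        print("->",w[:3] ,n,"rows")
        for o in out: print(", ".join(f"{v:g}" for v in np.r_[close,o]+0.)+",")
def st():
    s=r.read_state();R=np.array(s["orientation"])
    print("t",round(s["clock"],2),"p",np.round(s["eef_pos"],4),"yaw",round(np.degrees(np.arctan2(R[1,0],R[0,0])),1),"F",np.round(s["contact_force"],1),"w",round(s["grip_width"],4),"j",np.round(s["joint_pos"],2))
E
python3 - <<'E'
from plan import *
np.set_printoptions(precision=4,suppress=True)
for n in("top","side"):
    im=cv2.cvtColor(cv2.imread(f"pics/{n}0.png"),cv2.COLOR_BGR2HSV)
    m=cv2.inRange(im,(5,150,120),(22,255,255))
    nn,l,stt,ce=cv2.connectedComponentsWithStats(m)
    for i in range(1,nn):
        if stt[i,4]>40:
            pts=np.argwhere(l==i)[:,::-1].astype(np.float32)
            x,y=pts[:,0],pts[:,1];rect=cv2.minAreaRect(pts);b=cv2.boxPoints(rect)
            print(n,stt[i],rect,[plane(n,*q,.067)[:2] for q in ((b[0]+b[1])/2,(b[2]+b[3])/2,(b[1]+b[2])/2,(b[0]+b[3])/2)])
plan([(0.30,.30,.25,92.5),(.402,-.348,.25,92.5),(.402,-.348,.10,92.5)],-0.3)
E
```

```text
top [371 214   6  41 110] ((372.95904541015625, 234.04917907714844), (40.28840255737305, 3.168750762939453), 84.80557250976562) [array([ 0.4913, -0.3422]), array([ 0.3485, -0.351 ]), array([ 0.4201, -0.3523]), array([ 0.4193, -0.341 ])]
top [408 215   4  35  68] ((409.2835388183594, 232.0072021484375), (34.01444625854492, 2.3653531074523926), 88.09085083007812) [array([ 0.4859, -0.4767]), array([ 0.3649, -0.4765]), array([ 0.4253, -0.4808]), array([ 0.4252, -0.4724])]
side [257 328  62  25 290] ((287.1969909667969, 339.201171875), (5.609984874725342, 64.1279296875), 69.22774505615234) [array([ 0.4255, -0.3418]), array([ 0.4249, -0.3568]), array([ 0.5038, -0.3446]), array([ 0.3493, -0.3539])]
-> (0.3, 0.3, 0.25) 11 rows
-0.3, -0.6, 0.65, -0.28, 0, 0, -0.41,
-0.3, -0.62, 0.63, -0.28, 0, 0, -0.41,
-0.3, -0.64, 0.6, -0.28, 0, 0, -0.41,
-0.3, -0.67, 0.58, -0.28, 0, 0, -0.41,
-0.3, -0.69, 0.56, -0.28, 0, 0, -0.41,
-0.3, -0.7, 0.53, -0.28, 0, 0, -0.41,
-0.3, -0.72, 0.5, -0.28, 0, 0, -0.41,
-0.3, -0.74, 0.48, -0.28, 0, 0, -0.42,
-0.3, -0.76, 0.45, -0.28, 0, 0, -0.41,
-0.3, -0.78, 0.43, -0.28
[... 399 characters left out ...]

-0.3, -0.96, 0.11, 0, 0, 0, 0,
-0.3, -0.97, 0.11, 0, 0, 0, 0,
-0.3, -0.96, 0.11, 0, 0, 0, 0,
-0.3, -0.97, 0.11, 0, 0, 0, 0,
-0.3, -0.96, 0.11, 0, 0, 0, 0,
-0.3, -0.97, 0.11, 0, 0, 0, 0,
-0.3, -0.96, 0.11, 0, 0, 0, 0,
-0.3, -0.97, 0.11, 0, 0, 0, 0,
-0.3, -0.96, 0.11, 0, 0, 0, 0,
-0.3, -0.97, 0.11, 0, 0, 0, 0,
-0.3, -0.96, 0.11, 0, 0, 0, 0,
-0.3, -0.97, 0.11, 0, 0, 0, 0,
-0.3, -0.96, 0.11, 0, 0, 0, 0,
-0.3, -0.97, 0.11, 0, 0, 0, 0,
-0.3, -0.96, 0.1, 0, 0, 0, 0,
-0.3, -0.97, 0.11, 0, 0, 0, 0,
-0.3, -0.96, 0.1, 0, 0, 0, 0,
-> (0.402, -0.348, 0.1) 6 rows
-0.3, 0, 0, 1, 0, 0, 0,
-0.3, 0, 0, 1, 0, 0, 0,
-0.3, 0, 0, 1, 0, 0, 0,
-0.3, 0, 0, 1, 0, 0, 0,
-0.3, 0, 0, 1, 0, 0, 0,
-0.3, 0, 0, 1, 0, 0, 0,
```

>>> drive_tool:
  targets: [-0.3,-0.6,0.65,-0.28,0,0,-0.41,-0.3,-0.62,0.63,-0.28,0,0,-0.41,-0.3,-0.64,0.6,-0.28,0,0,-0.41,-0.3,-0.67,0.58,-0.28,0,0,-0.41,-0.3,-0.69,0.56,-0.28,0,0,-0.41,-0.3,-0.7,0.53,-0.28,0,0,-0.41,-0.3,-0.72,0.5,-0.28,0,0,-0.41,-0.3,-0.74,0.48,-0.28,0,0,-0.42,-0.3,-0.76,0.45,-0.28,0,0,-0.41,-0.3,-0.78,0.43,-0.28,0,0,-0.42,-0.3,-0.79,0.39,-0.28,0,0,-0.41]

```text
clock: 1.2
eef_pos: [0.3002, 0.2992, 0.2504]
orientation: [[-0.045, 0.999, -0.0], [0.999, 0.045, -0.0], [-0.0, -0.0, -1.0]]
contact_force: [-0.9, 0.8, -0.4]
grip_width: 0.0605
```

>>> drive_tool:
  targets: [-0.3,-0.97,0.11,0,0,0,0,-0.3,-0.97,0.11,0,0,0,0,-0.3,-0.97,0.11,0,0,0,0,-0.3,-0.97,0.11,0,0,0,0,-0.3,-0.97,0.11,0,0,0,0,-0.3,-0.97,0.11,0,0,0,0,-0.3,-0.97,0.11,0,0,0,0,-0.3,-0.97,0.11,0,0,0,0,-0.3,-0.97,0.11,0,0,0,0,-0.3,-0.97,0.11,0,0,0,0,-0.3,-0.97,0.11,0,0,0,0,-0.3,-0.97,0.11,0,0,0,0]

```text
clock: 2.4
eef_pos: [0.3455, 0.0098, 0.2502]
orientation: [[-0.044, 0.999, -0.0], [0.999, 0.044, 0.0], [0.0, -0.0, -1.0]]
contact_force: [-0.1, -0.7, 0.2]
grip_width: 0.0612
```

>>> drive_tool:
  targets: [-0.3,-0.97,0.11,0,0,0,0,-0.3,-0.97,0.11,0,0,0,0,-0.3,-0.97,0.11,0,0,0,0,-0.3,-0.97,0.11,0,0,0,0,-0.3,-0.97,0.11,0,0,0,0,-0.3,-0.97,0.11,0,0,0,0,-0.3,-0.97,0.11,0,0,0,0,-0.3,-0.97,0.11,0,0,0,0,-0.3,-0.97,0.11,0,0,0,0,-0.3,-0.97,0.11,0,0,0,0,-0.3,-0.97,0.11,0,0,0,0,-0.3,-0.97,0.11,0,0,0,0]

```text
clock: 3.6
eef_pos: [0.3912, -0.2795, 0.2501]
orientation: [[-0.043, 0.999, -0.0], [0.999, 0.043, 0.0], [0.0, -0.0, -1.0]]
contact_force: [-0.0, 0.7, 0.1]
grip_width: 0.061
```

Run:
```python
from plan import *
st()
for n in("side","top"): cv2.imwrite(f"pics/{n}1.png",r.camera(n)[:,:,::-1])
im=cv2.cvtColor(cv2.imread("pics/top1.png"),cv2.COLOR_BGR2HSV)
plan([(.403,-.3475,.25,93.4),(.403,-.3475,.10,93.4),(.403,-.3475,.063,93.4,.5)],0.25)
```

```text
t 3.6 p [ 0.3912 -0.2795  0.2501] yaw 92.5 F [-0.   0.7  0.1] w 0.061 j [-0.7   0.09  1.59 -0.    1.46 -2.31]
-> (0.403, -0.3475, 0.25) 3 rows
0.25, -0.9, 0.12, -0.01, 0, 0, -0.07,
0.25, -0.91, 0.12, -0.01, -0.01, 0, -0.07,
0.25, -0.9, 0.11, 0, 0, -0.01, -0.06,
-> (0.403, -0.3475, 0.1) 6 rows
0.25, 0, 0, 1, 0, 0, 0,
0.25, 0, 0, 1, 0, 0, 0,
0.25, 0, 0, 1, 0, 0, 0,
0.25, 0, 0, 1, 0, 0, 0,
0.25, 0, 0, 1, 0, 0, 0,
0.25, 0, 0, 1, 0, 0, 0,
-> (0.403, -0.3475, 0.063) 3 rows
0.25, 0, 0, 0.49, 0, 0, 0,
0.25, 0, 0, 0.49, 0, 0, 0,
0.25, 0, 0, 0.5, 0, 0, 0,
```

View pics/side1.png

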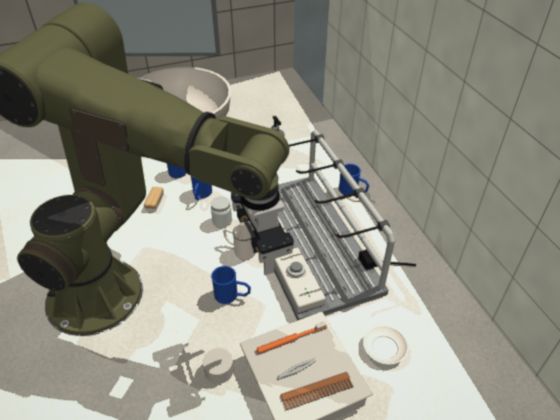

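View pics/top1.png

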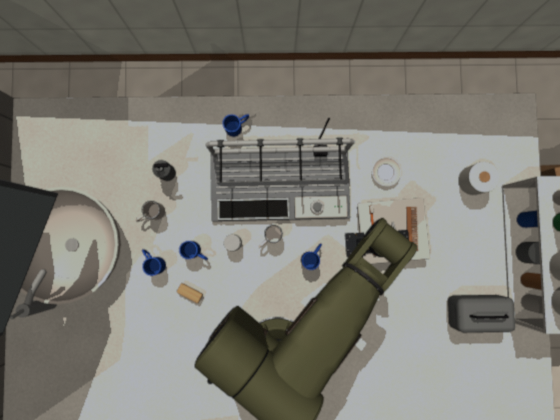

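Only two non-blue mugs, at (273,233) and (152,211) in the top view. The previously hidden area is clear, and nothing has moved. Going for the brush.

>>> drive_tool:
  targets: [0.25,-0.9,0.12,-0.01,0,0,-0.07,0.25,-0.91,0.12,0,0,0,-0.07,0.25,-0.9,0.11,0,0,0,-0.06,0.25,0,0,1,0,0,0,0.25,0,0,1,0,0,0,0.25,0,0,1,0,0,0,0.25,0,0,1,0,0,0,0.25,0,0,1,0,0,0,0.25,0,0,1,0,0,0,0.25,0,0,0,0,0,0]

```text
clock: 4.7
eef_pos: [0.4022, -0.3439, 0.0978]
orientation: [[-0.061, 0.998, -0.004], [0.998, 0.061, 0.004], [0.004, -0.004, -1.0]]
contact_force: [1.1, -0.5, 1.4]
grip_width: 0.0354
```

Run:
```python
from plan import *
st()
im=r.camera("side")[:,:,::-1];zoom(im,210,280,370,400,"s2")
plan([(.403,-.3475,.063,93.4,.5)],0.25)
```

```text
t 4.7 p [ 0.4022 -0.3439  0.0978] yaw 93.5 F [ 1.1 -0.5  1.4] w 0.0354 j [-0.78  0.33  1.66  0.    1.15 -2.41]
s2 scale 5.0
-> (0.403, -0.3475, 0.063) 3 rows
0.25, -0.04, 0, 0.49, -0.01, -0.01, 0.01,
0.25, -0.04, 0, 0.49, 0, -0.01, 0.01,
0.25, -0.03, 0, 0.5, -0.01, 0, 0,
```

View pics/s2.png

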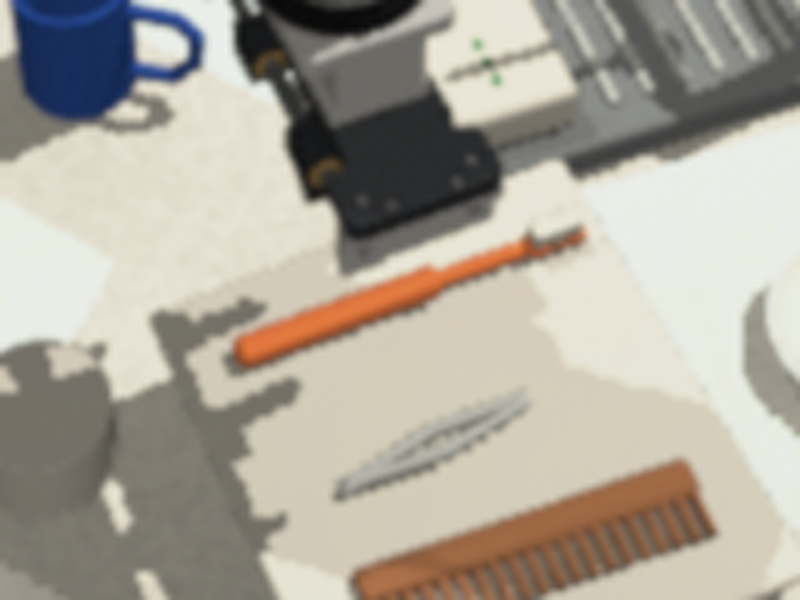

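Run:
```python
from plan import *
for p in([.4022,-.3439,.0978],[.4022,-.3439,.063],[.403,-.3475,.074],[.403,-.38,.117]): print(p,(proj("side",p)-[210,280])*5)
print(plane("side",210+570/5,280+230/5,.068),plane("side",210+242/5,280+350/5,.067),plane("side",210+430/5,280+270/5,.074))
```

```text
[0.4022, -0.3439, 0.0978] [335.86654643 264.33980406]
[0.4022, -0.3439, 0.063] [336.17084672 305.81068215]
[0.403, -0.3475, 0.074] [340.31625533 298.6431196 ]
[0.403, -0.38, 0.117] [364.92222594 304.81442815]
[ 0.52085438 -0.34602474  0.068     ] [ 0.3523763  -0.35344503  0.067     ] [ 0.44803852 -0.34737267  0.074     ]
```

The gripper body hides the fingertips in this view. The projections agree with the brush position, so I'm descending.

>>> drive_tool:
  targets: [0.25,-0.04,0,0.49,0,0,0,0.25,-0.04,0,0.49,0,0,0,0.25,-0.03,0,0.4,0,0,0,0.25,0,0,0,0,0,0,0.25,0,0,0,0,0,0]

```text
clock: 5.25
eef_pos: [0.4035, -0.3485, 0.0661]
orientation: [[-0.061, 0.998, -0.0], [0.998, 0.061, 0.0], [0.0, -0.0, -1.0]]
contact_force: [0.3, -0.4, 1.3]
grip_width: 0.0354
```

>>> drive_tool:
  targets: [0.25,0.04,0,0.12,0,0,0,1,0,0,0,0,0,0,1,0,0,0,0,0,0,1,0,0,0,0,0,0,1,0,0,0,0,0,0,1,0,0,0,0,0,0]

```text
clock: 5.85
eef_pos: [0.4035, -0.3475, 0.0632]
orientation: [[-0.061, 0.998, 0.0], [0.998, 0.061, -0.0], [-0.0, 0.0, -1.0]]
contact_force: [-0.4, 0.1, 0.4]
grip_width: 0.0008
```

Run:
```python
from plan import *
st()
im=r.camera("side")[:,:,::-1];zoom(im,210,280,370,400,"s3")
im=r.camera("top")[:,:,::-1];zoom(im,330,150,450,300,"t3",4)
```

```text
t 5.85 p [ 0.4035 -0.3475  0.0632] yaw 93.5 F [-0.4  0.1  0.4] w 0.0008 j [-0.78  0.38  1.69  0.    1.07 -2.41]
s3 scale 5.0
t3 scale 4
```

View pics/s3.png

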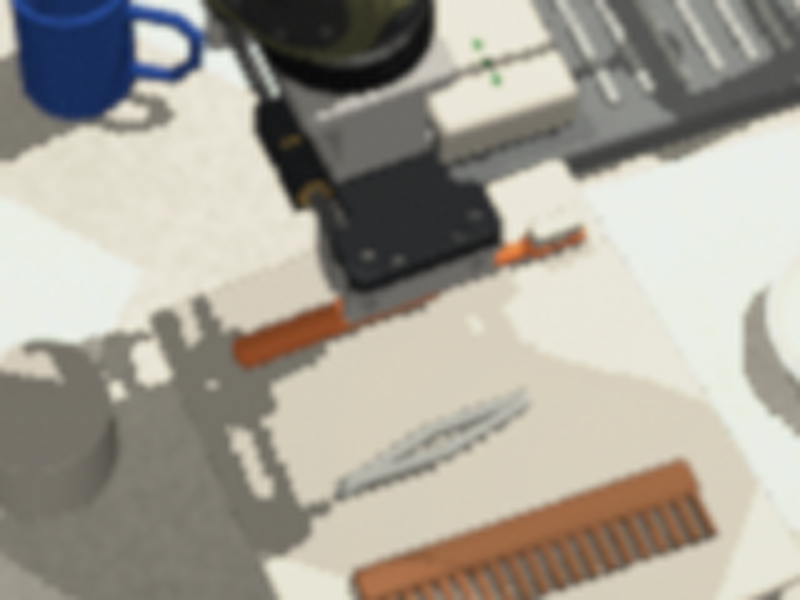

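View pics/t3.png

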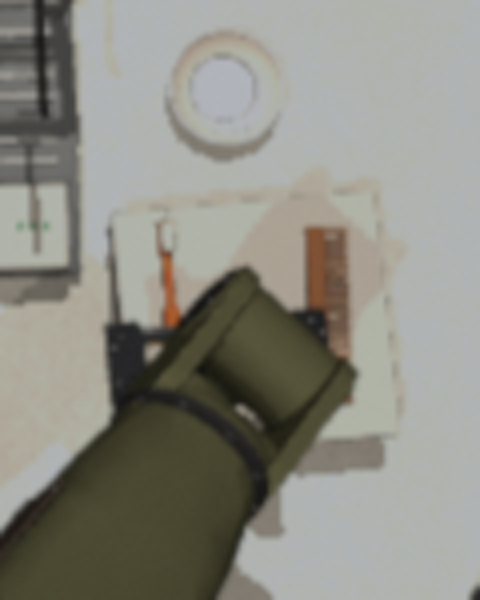

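Run:
```python
from plan import *
f=lambda x,y:(330+x/4,150+y/4)
for z in(.16,.2):
  print(plane("top",*f(108,330),z),plane("top",*f(326,320),z),plane("top",*f(108,400),z))
g=lambda x,y:(210+x/5,280+y/5)
print(plane("side",*g(345,290),.16),plane("side",*g(497,240),.16),)
```

```text
[ 0.42411611 -0.27295831  0.16      ] [ 0.43008227 -0.45674765  0.16      ] [ 0.36563197 -0.27139215  0.16      ]
[ 0.42332568 -0.26570174  0.2       ] [ 0.42913614 -0.44469477  0.2       ] [ 0.36636778 -0.26417645  0.2       ]
[ 0.38786217 -0.3956466   0.16      ] [ 0.45895438 -0.39470595  0.16      ]
```

Run:
```python
from plan import *
g=lambda x,y:(210+x/5,280+y/5)
for z in(.06,.16,.2):print(plane("side",*g(345,318),z),plane("side",*g(490,270),z))
# known start image: proj of TCP at frame s3 and finger shadow
im=cv2.imread("pics/side1.png");zoom(im,200,150,320,270,"s1z",5)
im=cv2.imread("pics/s3.png");cv2.imwrite("pics/s3z.png",cv2.resize(im[130:370,180:540],None,fx=2.2,fy=2.2))
p=[.3912,-.2795,.2501];print((proj("side",p)-[200,150])*5)
```

```text
[ 0.40448811 -0.34973162  0.06      ] [ 0.47855235 -0.34880819  0.06      ]
[ 0.38311987 -0.40860331  0.16      ] [ 0.45026789 -0.40776611  0.16      ]
[ 0.37457257 -0.43215198  0.2       ] [ 0.43895411 -0.43134927  0.2       ]
s1z scale 5
[310.45001653 607.21952748]
```

View pics/s1z.png

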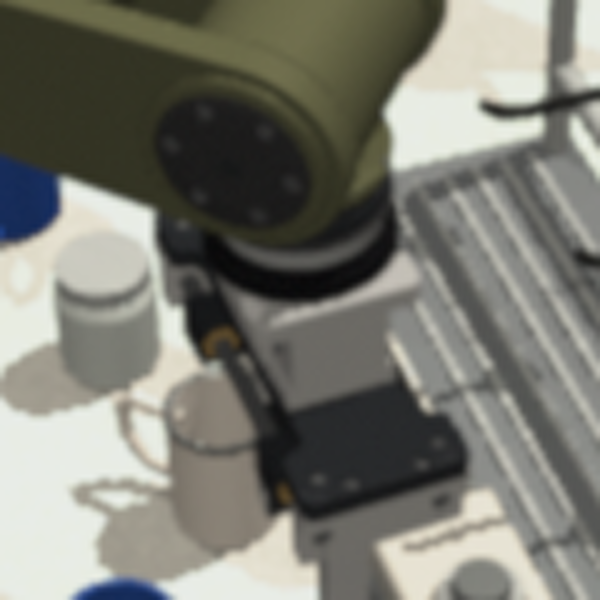

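View pics/s3z.png

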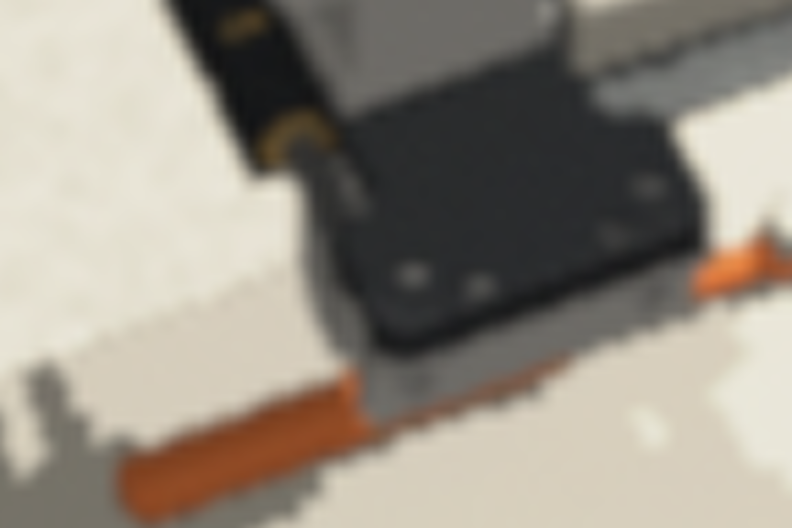

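Run:
```python
from plan import *
for z in(.3,.347,.36,.38,.4,.42):print(z,(proj("side",[.354,-.368,z])-[200,150])*5,(proj("side",[.429,-.368,z])-[200,150])*5)
print()
for z in(.14,.16,.18,.2,.22,.24):print(z,(proj("side",[.366,-.436,z])-[210,280])*5,(proj("side",[.441,-.436,z])-[210,280])*5)
```

```text
0.3 [290.40530867 713.24300669] [466.51684304 662.03172902]
0.347 [286.79449181 638.11220071] [468.60173887 586.58276967]
0.36 [285.7538734  616.45989785] [469.20216632 564.85428535]
0.38 [284.11547395 582.36947568] [470.14711979 530.65796931]
0.4 [282.42995317 547.29859279] [471.11875547 495.49606834]
0.42 [280.69524853 511.20433411] [472.11821964 459.32709964]

0.14 [329.33952394 409.07789014] [493.37599022 355.43417196]
0.16 [329.05916354 384.05800025] [495.15801953 330.14642601]
0.18 [328.77156074 358.39178425] [496.98532826 304.21614594]
0.2 [328.47643122 332.05387009] [498.85966438 277.61852748]
0.22 [328.17347561 305.01754016] [500.78286699 250.32747299]
0.24 [327.86237842 277.25464078] [502.75687235 222.31550609]
```

Run:
```python
from plan import *
im=cv2.imread("pics/side1.png");zoom(im,230,210,320,300,"s1y",6.6)
for p in([.3912,-.2795,.2501],[.3912,-.31,.2501],[.3912,-.31,.2951],[.3912,-.249,.2951]):print((proj("side",p)-[230,210])*6.6)
```

```text
s1y scale 6.6
[211.79402182 405.52977627]
[241.987846   473.71617501]
[239.40715411 384.06572264]
[178.55007389 249.70955319]
```

View pics/s1y.png

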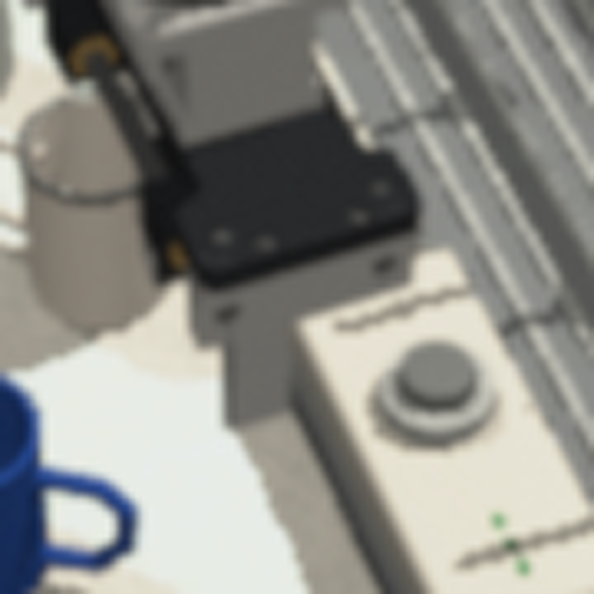

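The fingers shut without touching the brush. In the crop, the fingertip sits at about (262,415), while the reported TCP projects to about (254,500). So the real tips look about 43 mm higher than reported. I'll check that with a gentle touch on a bare spot of the shelf.

Run:
```python
from plan import *
plan([(.403,-.3475,.10,93.4),(.505,-.41,.10,93.4),(.505,-.41,.05,93.4)],1)
```

```text
-> (0.403, -0.3475, 0.1) 2 rows
1, 0, -0.01, -0.74, 0, 0, 0.01,
1, 0, -0.01, -0.73, 0, 0, 0.01,
-> (0.505, -0.41, 0.1) 5 rows
1, -0.55, 0.79, 0, 0, 0, 0,
1, -0.55, 0.78, 0, 0, 0, 0,
1, -0.55, 0.79, 0, 0, 0, 0,
1, -0.54, 0.78, 0, 0, 0, 0,
1, -0.55, 0.79, 0, 0, 0, 0,
-> (0.505, -0.41, 0.05) 2 rows
1, 0, 0, 1, 0, 0, 0,
1, 0, 0, 1, 0, 0, 0,
```

>>> drive_tool:
  targets: [1,0,0,-0.74,0,0,0,1,0,0,-0.74,0,0,0,1,-0.55,0.79,0,0,0,0,1,-0.55,0.79,0,0,0,0,1,-0.55,0.79,0,0,0,0,1,-0.55,0.79,0,0,0,0,1,-0.55,0.79,0,0,0,0,1,0,0,0.6,0,0,0,1,0,0,0.6,0,0,0,1,0,0,0,0,0,0,1,0,0,0,0,0,0]

```text
clock: 7.05
eef_pos: [0.5055, -0.4097, 0.0698]
orientation: [[-0.061, 0.998, -0.001], [0.998, 0.061, 0.001], [0.001, -0.001, -1.0]]
contact_force: [-1.0, -0.2, 0.8]
grip_width: 0.0006
```

Run:
```python
from plan import *
st()
im=r.camera("side")[:,:,::-1];zoom(im,250,260,400,400,"s4",4.2)
p=r.read_state()["eef_pos"];print((proj("side",p)-[250,260])*4.2)
```

```text
t 7.05 p [ 0.5055 -0.4097  0.0698] yaw 93.5 F [-1.  -0.2  0.8] w 0.0006 j [-0.74  0.62  1.31 -0.    1.21 -2.37]
s4 scale 4.2
[332.95415181 375.42005436]
```

View pics/s4.png

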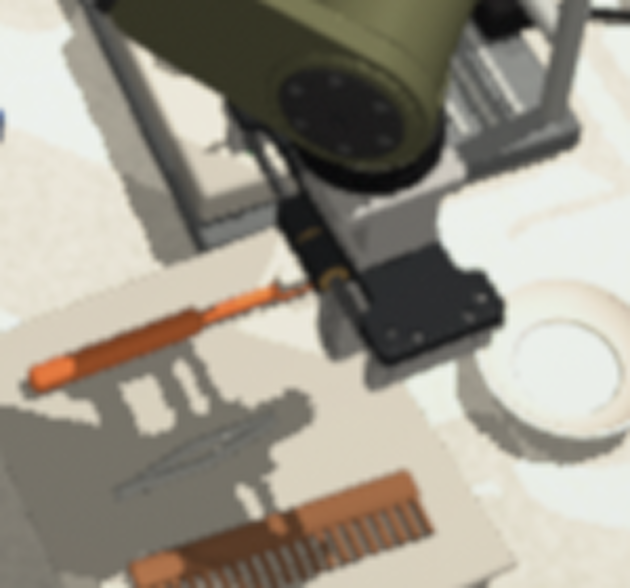

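>>> drive_tool:
  targets: [1,0,0,0.2,0,0,0,1,0,0,0.1,0,0,0,1,0,0,0.04,0,0,0,1,0,0,0,0,0,0]

```text
clock: 7.5
eef_pos: [0.5061, -0.41, 0.0615]
orientation: [[-0.061, 0.998, -0.0], [0.998, 0.061, 0.0], [0.0, -0.0, -1.0]]
contact_force: [0.0, -0.9, 0.4]
grip_width: 0.0006
```

>>> drive_tool:
  targets: [1,0,0,0.08,0,0,0,1,0,0,0,0,0,0]

```text
clock: 7.7
eef_pos: [0.5062, -0.41, 0.0594]
orientation: [[-0.061, 0.998, -0.0], [0.998, 0.061, 0.0], [0.0, -0.0, -1.0]]
contact_force: [0.1, -0.1, -0.7]
grip_width: 0.0003
```

>>> drive_tool:
  targets: [1,0,0,0.08,0,0,0,1,0,0,0,0,0,0]

```text
clock: 7.9
eef_pos: [0.5061, -0.41, 0.0573]
orientation: [[-0.061, 0.998, -0.0], [0.998, 0.061, 0.0], [0.0, -0.0, -1.0]]
contact_force: [0.4, 0.3, 0.1]
grip_width: 0.0007
```

>>> drive_tool:
  targets: [1,0,0,0.1,0,0,0,1,0,0,0.1,0,0,0,1,0,0,0,0,0,0]

```text
clock: 8.2
eef_pos: [0.506, -0.4099, 0.0521]
orientation: [[-0.061, 0.998, -0.001], [0.998, 0.061, 0.0], [0.001, -0.001, -1.0]]
contact_force: [0.0, -0.1, -0.3]
grip_width: 0.0002
```

>>> drive_tool:
  targets: [1,0,0,0.1,0,0,0,1,0,0,0.1,0,0,0,1,0,0,0,0,0,0]

```text
clock: 8.5
eef_pos: [0.5061, -0.4099, 0.0471]
orientation: [[-0.061, 0.998, -0.001], [0.998, 0.061, 0.0], [0.0, -0.0, -1.0]]
contact_force: [-0.6, -0.1, -1.1]
grip_width: 0.0004
```

>>> drive_tool:
  targets: [1,0,0,0.1,0,0,0,1,0,0,0,0,0,0]

```text
clock: 8.7
eef_pos: [0.5061, -0.41, 0.0447]
orientation: [[-0.061, 0.998, -0.0], [0.998, 0.061, 0.0], [0.0, -0.0, -1.0]]
contact_force: [-0.1, -0.7, 0.9]
grip_width: 0.0005
```

>>> drive_tool:
  targets: [1,0,0,0.1,0,0,0,1,0,0,0,0,0,0]

```text
clock: 8.9
eef_pos: [0.5061, -0.41, 0.0422]
orientation: [[-0.061, 0.998, -0.0], [0.998, 0.061, 0.0], [0.0, -0.0, -1.0]]
contact_force: [1.2, 0.1, -0.2]
grip_width: 0.0007
```

>>> drive_tool:
  targets: [1,0,0,0.08,0,0,0,1,0,0,0,0,0,0]

```text
clock: 9.1
eef_pos: [0.5061, -0.41, 0.0403]
orientation: [[-0.061, 0.998, -0.0], [0.998, 0.061, 0.0], [0.0, -0.0, -1.0]]
contact_force: [0.7, 1.0, 0.1]
grip_width: 0.0003
```

>>> drive_tool:
  targets: [1,0,0,0.08,0,0,0,1,0,0,0,0,0,0]

```text
clock: 9.3
eef_pos: [0.5061, -0.41, 0.0383]
orientation: [[-0.061, 0.998, -0.0], [0.998, 0.061, 0.0], [0.0, -0.0, -1.0]]
contact_force: [-0.7, 0.8, -0.4]
grip_width: 0.0007
```

>>> drive_tool:
  targets: [1,0,0,0.08,0,0,0,1,0,0,0,0,0,0]

```text
clock: 9.5
eef_pos: [0.5061, -0.41, 0.0363]
orientation: [[-0.061, 0.998, -0.0], [0.998, 0.061, 0.0], [0.0, -0.0, -1.0]]
contact_force: [-0.9, -0.8, 0.5]
grip_width: 0.0004
```

Run:
```python
from plan import *
st()
im=r.camera("side")[:,:,::-1];zoom(im,280,300,380,390,"s5",6)
p=r.read_state()["eef_pos"];print((proj("side",p)-[280,300])*6)
```

```text
t 9.5 p [ 0.5061 -0.41    0.0363] yaw 93.5 F [-0.9 -0.8  0.5] w 0.0004 j [-0.74  0.65  1.33 -0.    1.15 -2.37]
s5 scale 6
[290.57202088 343.0679372 ]
```

View pics/s5.png

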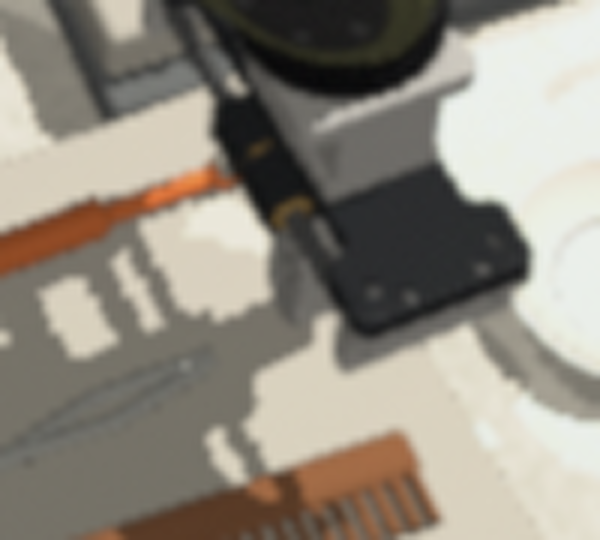

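>>> drive_tool:
  targets: [1,0,0,0.06,0,0,0,1,0,0,0,0,0,0]

```text
clock: 9.75
eef_pos: [0.5062, -0.41, 0.0349]
orientation: [[-0.061, 0.998, -0.0], [0.998, 0.061, 0.0], [0.0, -0.0, -1.0]]
contact_force: [-0.2, 0.9, -1.3]
grip_width: 0.0003
```

>>> drive_tool:
  targets: [1,0,0,0.06,0,0,0,1,0,0,0,0,0,0]

```text
clock: 9.95
eef_pos: [0.5062, -0.41, 0.0334]
orientation: [[-0.061, 0.998, -0.0], [0.998, 0.061, 0.0], [0.0, -0.0, -1.0]]
contact_force: [-0.1, -0.4, -0.1]
grip_width: 0.0004
```

>>> drive_tool:
  targets: [1,0,0,0.06,0,0,0,1,0,0,0,0,0,0]

```text
clock: 10.15
eef_pos: [0.5061, -0.41, 0.0319]
orientation: [[-0.061, 0.998, -0.0], [0.998, 0.061, 0.0], [0.0, -0.0, -1.0]]
contact_force: [-1.1, -0.1, 0.4]
grip_width: 0.0007
```

>>> drive_tool:
  targets: [1,0,0,0.06,0,0,0,1,0,0,0,0,0,0]

```text
clock: 10.35
eef_pos: [0.5062, -0.41, 0.0304]
orientation: [[-0.061, 0.998, -0.0], [0.998, 0.061, 0.0], [0.0, -0.0, -1.0]]
contact_force: [-0.5, -0.1, -0.7]
grip_width: 0.0002
```

>>> drive_tool:
  targets: [1,0,0,0.08,0,0,0,1,0,0,0,0,0,0]

```text
clock: 10.55
eef_pos: [0.5062, -0.41, 0.0284]
orientation: [[-0.061, 0.998, -0.0], [0.998, 0.061, 0.0], [0.0, -0.0, -1.0]]
contact_force: [0.1, 0.5, 1.1]
grip_width: 0.0002
```

>>> drive_tool:
  targets: [1,0,0,0.08,0,0,0,1,0,0,0,0,0,0]

```text
clock: 10.75
eef_pos: [0.5063, -0.4101, 0.0281]
orientation: [[-0.061, 0.998, 0.0], [0.998, 0.061, -0.0], [-0.0, 0.0, -1.0]]
contact_force: [-5.6, 5.2, 14.2]
grip_width: 0.0008
```

>>> drive_tool:
  targets: [1,0,0,0.08,0,0,0,1,0,0,0,0,0,0]

```text
clock: 10.95
eef_pos: [0.5065, -0.4102, 0.028]
orientation: [[-0.061, 0.998, 0.001], [0.998, 0.061, -0.001], [-0.001, 0.001, -1.0]]
contact_force: [-12.1, 11.2, 29.9]
grip_width: 0.0004
```

>>> drive_tool:
  targets: [1,0,0,0.08,0,0,0,1,0,0,0,0,0,0]

```text
clock: 11.15
eef_pos: [0.5066, -0.4103, 0.0279]
orientation: [[-0.061, 0.998, 0.001], [0.998, 0.061, -0.001], [-0.001, 0.001, -1.0]]
contact_force: [-17.9, 16.1, 46.3]
grip_width: 0.0006
```

Contact came at a reported z of 0.0283, where the shelf should be at 0.060. Backing off now. I shouldn't have batched those last probing steps: the force reached 46 N.

>>> drive_tool:
  targets: [1,0,0,-0.24,0,0,0,1,0,0,-0.4,0,0,0,1,0,0,0,0,0,0]

```text
clock: 11.45
eef_pos: [0.5067, -0.4105, 0.0399]
orientation: [[-0.061, 0.998, 0.001], [0.998, 0.061, -0.001], [-0.001, 0.001, -1.0]]
contact_force: [-0.1, -0.6, 0.3]
grip_width: 0.0007
```

Run:
```python
from plan import *
st()
im=r.camera("side")[:,:,::-1];cv2.imwrite("pics/side6.png",im);zoom(im,280,300,380,390,"s6",6)
im=r.camera("top")[:,:,::-1];zoom(im,330,130,450,280,"t6",4)
```

```text
t 11.45 p [ 0.5067 -0.4105  0.0399] yaw 93.5 F [-0.1 -0.6  0.3] w 0.0007 j [-0.74  0.65  1.33 -0.    1.16 -2.37]
s6 scale 6
t6 scale 4
```

View pics/s6.png

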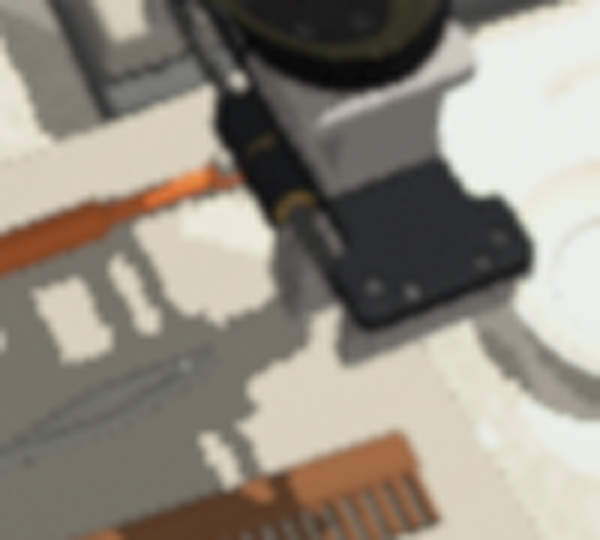

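View pics/t6.png

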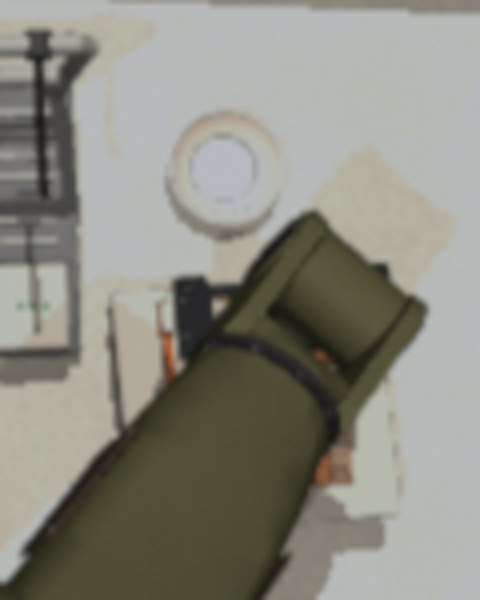

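View pics/side6.png

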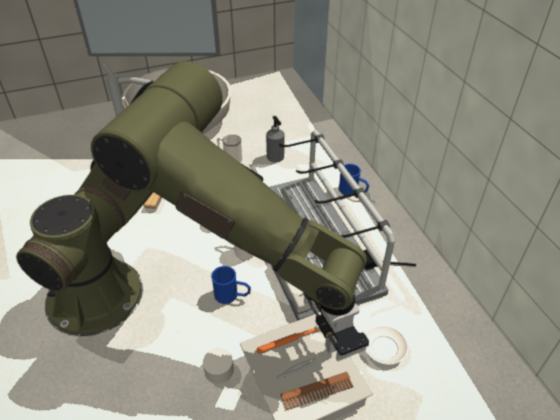

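Run:
```python
from plan import *
plan([(.505,-.41,.08,93.4),(.403,-.3475,.08,93.4),(.403,-.3475,.034,93.4,.62)],.25)
```

```text
-> (0.505, -0.41, 0.08) 2 rows
0.25, 0, -0.02, -0.83, 0, 0, 0.01,
0.25, 0.01, -0.03, -0.83, 0, 0, 0.01,
-> (0.403, -0.3475, 0.08) 5 rows
0.25, 0.55, -0.78, 0, 0, 0, 0,
0.25, 0.55, -0.79, 0, 0, 0, 0,
0.25, 0.54, -0.78, 0, 0, 0, 0,
0.25, 0.55, -0.79, 0, 0, 0, 0,
0.25, 0.54, -0.78, 0, 0, 0, 0,
-> (0.403, -0.3475, 0.034) 3 rows
0.25, 0, 0, 0.61, 0, 0, 0,
0.25, 0, 0, 0.61, 0, 0, 0,
0.25, 0, 0, 0.62, 0, 0, 0,
```

>>> drive_tool:
  targets: [0.25,0,0,-0.83,0,0,0,0.25,0,-0.05,-0.83,0,0,0,0.25,0.55,-0.78,0,0,0,0,0.25,0.55,-0.79,0,0,0,0,0.25,0.54,-0.78,0,0,0,0,0.25,0.55,-0.79,0,0,0,0,0.25,0.54,-0.78,0,0,0,0,0.25,0,0,0.6,0,0,0,0.25,0,0,0.4,0,0,0,0.25,0,0,0.2,0,0,0,0.25,0,0,0,0,0,0,0.25,0,0,0,0,0,0]

```text
clock: 12.75
eef_pos: [0.4032, -0.3481, 0.0501]
orientation: [[-0.061, 0.998, -0.0], [0.998, 0.061, 0.0], [0.0, -0.0, -1.0]]
contact_force: [0.6, -0.5, -0.6]
grip_width: 0.0351
```

>>> drive_tool:
  targets: [0.25,0,0,0.3,0,0,0,0.25,0,0,0.2,0,0,0,0.25,0,0,0.12,0,0,0,0.25,0,0,0,0,0,0,0.25,0,0,0,0,0,0]

```text
clock: 13.25
eef_pos: [0.403, -0.348, 0.0346]
orientation: [[-0.061, 0.998, -0.0], [0.998, 0.061, 0.0], [0.0, -0.0, -1.0]]
contact_force: [-0.6, 0.0, -0.4]
grip_width: 0.0354
```

>>> drive_tool:
  targets: [1,0,0,0,0,0,0,1,0,0,0,0,0,0,1,0,0,0,0,0,0,1,0,0,0,0,0,0,1,0,0,0,0,0,0]

```text
clock: 13.75
eef_pos: [0.4031, -0.348, 0.0347]
orientation: [[-0.061, 0.998, 0.0], [0.998, 0.061, -0.0], [-0.0, 0.0, -1.0]]
contact_force: [0.9, 0.8, 1.1]
grip_width: 0.0145
```

Run:
```python
from plan import *
plan([(.403,-.348,.185,93.4),(.46,.113,.2,0),(.5175,.113,.06,0)],1)
```

```text
-> (0.403, -0.348, 0.185) 7 rows
1, 0, 0, -0.86, 0, 0, 0,
1, 0, 0, -0.86, 0, 0, 0,
1, 0, 0, -0.86, 0, 0, 0,
1, 0, 0, -0.86, 0, 0, 0,
1, 0, 0, -0.86, 0, 0, 0.01,
1, 0, 0, -0.86, 0, 0, 0,
1, 0, 0, -0.85, 0, 0, 0.01,
-> (0.46, 0.113, 0.2) 19 rows
1, 0.96, 0.18, -0.03, 0, 0, 0.98,
1, 0.97, 0.09, -0.03, 0, 0, 0.98,
1, 0.98, 0.01, -0.03, 0, 0, 0.98,
1, 0.98, -0.07, -0.03, 0, 0, 0.98,
1, 0.97, -0.16, -0.03, 0, 0, 0.98,
1, 0.95, -0.24, -0.03, 0, 0, 0.98,
1, 0.92, -0.32, -0.03, 0, 0, 0.98,
1, 0.89, -0.39, -0.03, 0, 0, 0.98,
1, 0.86, -0.47, -0.03, 0, 0, 0.99,
1, 0.81, -0.54, -0.03, 0, 0, 0.98,
1, 0.76, -0.61, -0.03, 0, 0, 0.99,
1, 0.71, -0.67, -0.03, 0, 0, 0.98,
1, 0.65, -0.73, -0.03, 0, 0, 0.99,
1, 0.58, -0.79, -0.04, 0, 0, 0.98,
1, 0.52, -0.83, -0.03, 0, 0, 0.99,
1, 0.44, -0.87, -0.04, 0, 0, 0.98,
1, 0.36, -0.91, -0.03, 0, 0, 0.99,
1, 0.29, -0.94, -0.04, 0, 0, 0.98,
1, 0.2, -0.96, -0.03, 0, 0, 0.99,
-> (0.5175, 0.113, 0.06) 7 rows
1, 0.33, 0, 0.8, 0, 0, 0,
1, 0.33, 0, 0.8, 0, 0, 0,
1, 0.33, 0, 0.8, 0, 0, 0,
1, 0.33, 0, 0.8, 0, 0, 0,
1, 0.33, 0, 0.8, 0, 0, 0,
1, 0.32, 0, 0.8, 0, 0, 0,
1, 0.33, 0, 0.8, 0, 0, 0,
```

>>> drive_tool:
  targets: [1,0,0,-0.4,0,0,0,1,0,0,-0.86,0,0,0,1,0,0,-0.86,0,0,0,1,0,0,-0.86,0,0,0,1,0,0,-0.86,0,0,0,1,0,0,-0.86,0,0,0,1,0,0,-0.86,0,0,0,1,0,0,-0.5,0,0,0]

```text
clock: 14.55
eef_pos: [0.4033, -0.3482, 0.1884]
orientation: [[-0.061, 0.998, 0.002], [0.998, 0.061, -0.002], [-0.002, 0.002, -1.0]]
contact_force: [1.2, -0.2, 0.4]
grip_width: 0.0147
```

>>> drive_tool:
  targets: [1,0.96,0.18,-0.03,0,0,0.98,1,0.97,0.09,-0.03,0,0,0.98,1,0.98,0.01,-0.03,0,0,0.98,1,0.98,-0.07,-0.03,0,0,0.98,1,0.97,-0.16,-0.03,0,0,0.98,1,0.95,-0.24,-0.03,0,0,0.98,1,0.92,-0.32,-0.03,0,0,0.98,1,0.89,-0.39,-0.03,0,0,0.98,1,0.86,-0.47,-0.03,0,0,0.99,1,0.81,-0.54,-0.03,0,0,0.98]

```text
clock: 15.55
eef_pos: [0.4324, -0.1043, 0.1937]
orientation: [[0.716, 0.698, -0.0], [0.698, -0.716, 0.0], [-0.0, -0.0, -1.0]]
contact_force: [1.4, -0.1, -0.1]
grip_width: 0.0142
```

>>> drive_tool:
  targets: [1,0.76,-0.61,-0.03,0,0,0.99,1,0.71,-0.67,-0.03,0,0,0.98,1,0.65,-0.73,-0.03,0,0,0.99,1,0.58,-0.79,-0.04,0,0,0.98,1,0.52,-0.83,-0.03,0,0,0.99,1,0.44,-0.87,-0.04,0,0,0.98,1,0.36,-0.91,-0.03,0,0,0.99,1,0.29,-0.94,-0.04,0,0,0.98,1,0.2,-0.96,-0.03,0,0,0.99,1,0,0,0,0,0,0]

```text
clock: 16.55
eef_pos: [0.4591, 0.115, 0.2011]
orientation: [[1.0, 0.001, -0.0], [0.001, -1.0, 0.0], [-0.0, -0.0, -1.0]]
contact_force: [-0.8, -1.5, -0.6]
grip_width: 0.0146
```

Run:
```python
from plan import *
st()
im=r.camera("side")[:,:,::-1];zoom(im,180,120,420,310,"s7")
im=r.camera("top")[:,:,::-1];zoom(im,130,110,350,275,"t7")
plan([(.5175,.113,.06,0)],1)
```

```text
t 16.55 p [0.4591 0.115  0.2011] yaw 0.1 F [-0.8 -1.5 -0.6] w 0.0146 j [0.17 0.11 1.69 0.   1.35 0.17]
s7 scale 3.1578947368421053
t7 scale 3.6363636363636362
-> (0.5175, 0.113, 0.06) 7 rows
1, 0.33, 0, 0.81, 0, 0, 0.01,
1, 0.34, 0, 0.8, 0, 0, 0.01,
1, 0.33, 0, 0.81, 0, 0, 0.01,
1, 0.34, 0, 0.8, 0, 0, 0,
1, 0.33, 0, 0.81, 0, 0, 0.01,
1, 0.34, 0, 0.8, 0, 0, 0,
1, 0.33, 0.01, 0.81, 0, 0.01, 0.01,
```

View pics/s7.png

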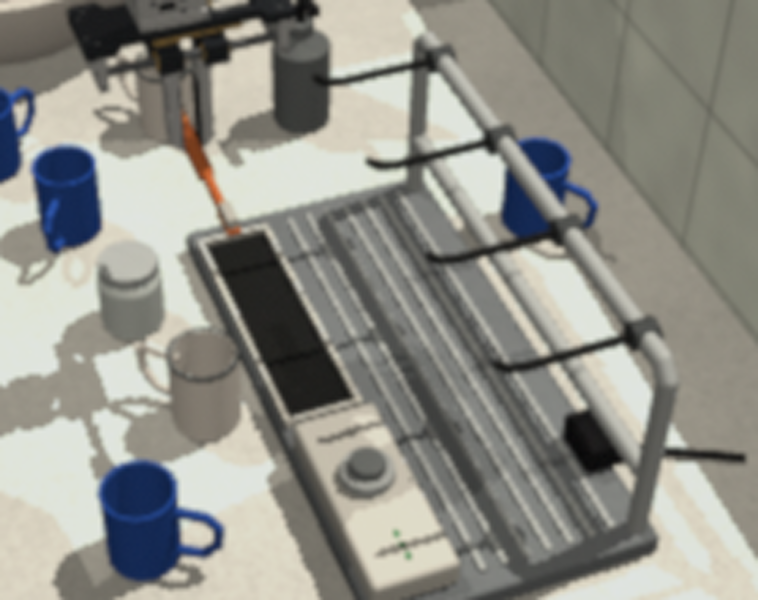

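View pics/t7.png

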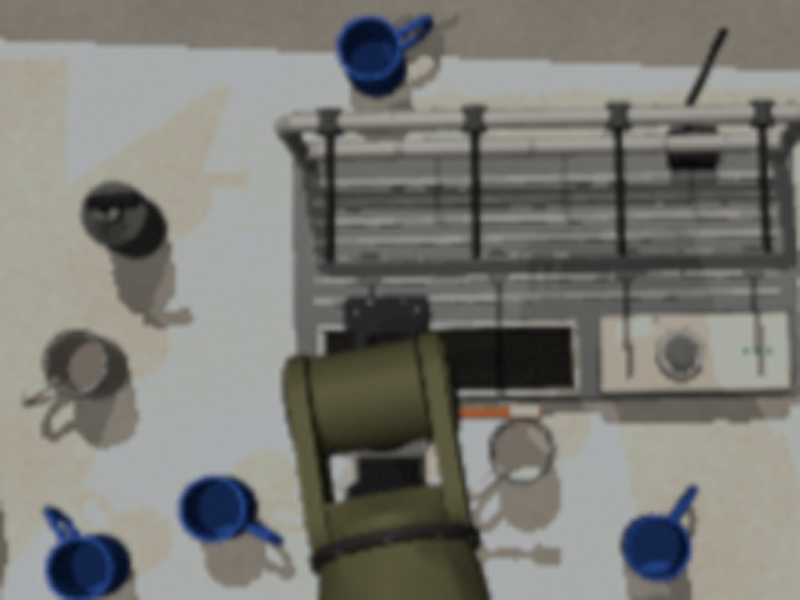

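The brush is level in the grip and lies along y. In the top crop its head is at (540,410) and the tray inside spans about (325–572, 328–392). I'll go in over the tray.

>>> drive_tool:
  targets: [1,0.8,0.03,0.2,0,0,0.01,1,0.8,0.03,0.4,0,0,0,1,0.73,0.02,0.8,0,0,0,1,0,0,0.9,0,0,0,1,0,0,0.9,0,0,0,1,0,0,0.9,0,0,0,1,0,0,0.8,0,0,0,1,0,0,0.5,0,0,0,1,0,0,0.3,0,0,0,1,0,0,0,0,0,0]

```text
clock: 17.65
eef_pos: [0.5172, 0.1108, 0.0582]
orientation: [[1.0, 0.001, -0.001], [0.001, -1.0, -0.0], [-0.001, 0.0, -1.0]]
contact_force: [1.0, 0.3, -0.1]
grip_width: 0.0144
```

Run:
```python
from plan import *
st()
im=r.camera("side")[:,:,::-1];zoom(im,200,150,340,270,"s8",5)
im=r.camera("top")[:,:,::-1];zoom(im,200,180,310,240,"t8",7)
```

```text
t 17.65 p [0.5172 0.1108 0.0582] yaw 0.0 F [ 1.   0.3 -0.1] w 0.0144 j [ 0.14  0.38  1.7  -0.    1.06  0.14]
s8 scale 5
t8 scale 7
```

View pics/s8.png

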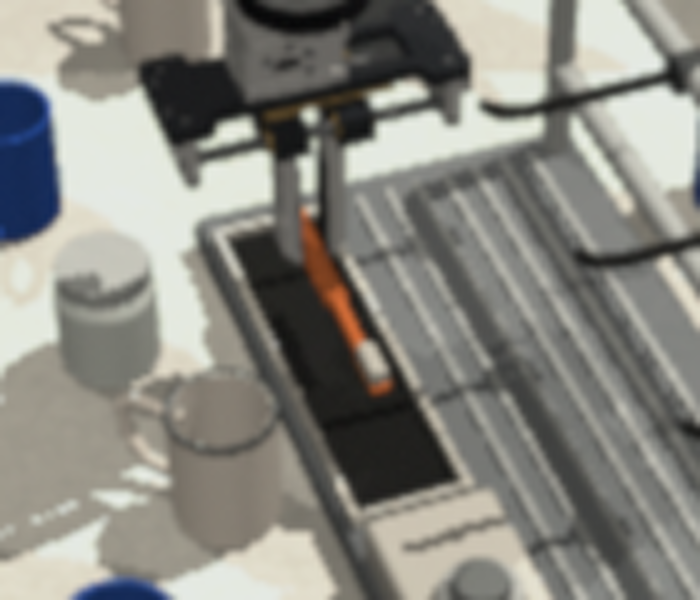

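View pics/t8.png

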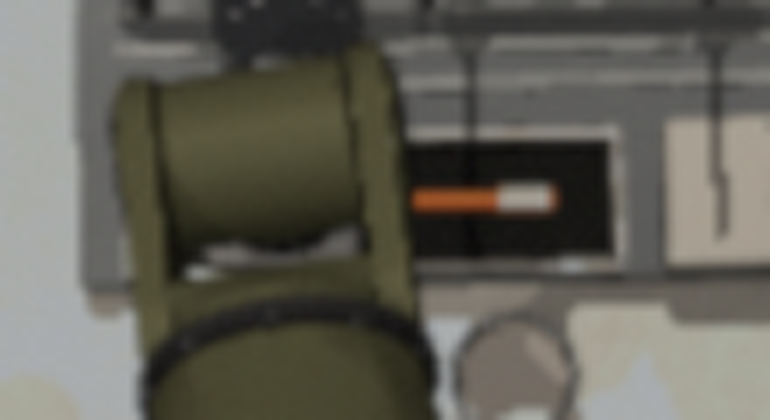

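Aligned with the tray, with the head at (525,198) in the top crop. Lowering.

>>> drive_tool:
  targets: [1,0,0,0.5,0,0,0,1,0,0,0.5,0,0,0,1,0,0,0.5,0,0,0,1,0,0,0.4,0,0,0,1,0,0,0.2,0,0,0,1,0,0,0.1,0,0,0,1,0,0,0,0,0,0,1,0,0,0,0,0,0]

```text
clock: 18.55
eef_pos: [0.5177, 0.1112, 0.0039]
orientation: [[1.0, 0.001, 0.001], [0.001, -1.0, 0.0], [0.001, -0.0, -1.0]]
contact_force: [0.1, 0.4, 0.1]
grip_width: 0.0148
```

>>> drive_tool:
  targets: [1,0,0,0.08,0,0,0,1,0,0,0,0,0,0]

```text
clock: 18.75
eef_pos: [0.5175, 0.1112, 0.0016]
orientation: [[1.0, 0.001, 0.0], [0.001, -1.0, 0.0], [0.0, -0.0, -1.0]]
contact_force: [-0.7, -0.5, -0.1]
grip_width: 0.0142
```

>>> drive_tool:
  targets: [1,0,0,0.08,0,0,0,1,0,0,0,0,0,0]

```text
clock: 18.95
eef_pos: [0.5173, 0.1112, -0.0006]
orientation: [[1.0, 0.001, -0.0], [0.001, -1.0, -0.0], [-0.0, 0.0, -1.0]]
contact_force: [-0.3, 1.1, -1.7]
grip_width: 0.0146
```

Releasing by opening slightly, then going up.

>>> drive_tool:
  targets: [0.5,0,0,0,0,0,0,0.5,0,0,0,0,0,0,0.5,0,0,0,0,0,0,0.5,0,0,-0.2,0,0,0,0.5,0,0,-0.4,0,0,0,0.5,0,0,-0.8,0,0,0,0.5,0,0,-1,0,0,0,0.5,0,0,-1,0,0,0,0.5,0,0,-1,0,0,0,0.5,0,0,-1,0,0,0,0.5,0,0,-1,0,0,0]

```text
clock: 20.05
eef_pos: [0.5173, 0.1112, 0.1616]
orientation: [[1.0, 0.001, 0.001], [0.001, -1.0, 0.0], [0.001, -0.0, -1.0]]
contact_force: [0.6, 0.2, -0.3]
grip_width: 0.0237
```

Run:
```python
from plan import *
st()
for n in("side","top"): cv2.imwrite(f"pics/{n}9.png",r.camera(n)[:,:,::-1])
im=cv2.imread("pics/side9.png");zoom(im,180,120,420,310,"s9")
im=cv2.imread("pics/top9.png");zoom(im,200,180,310,250,"t9",7)
```

```text
t 20.05 p [0.5173 0.1112 0.1616] yaw 0.0 F [ 0.6  0.2 -0.3] w 0.0237 j [0.14 0.26 1.6  0.   1.28 0.14]
s9 scale 3.1578947368421053
t9 scale 7
```

View pics/s9.png

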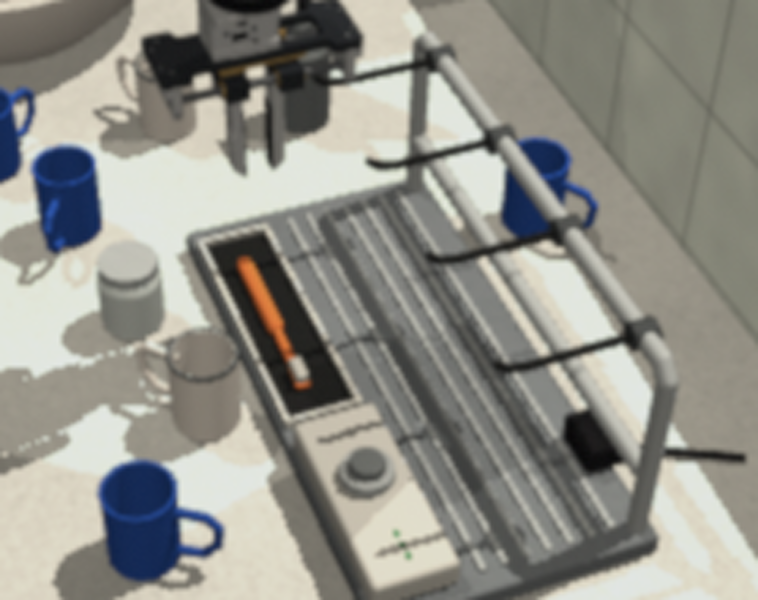

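View pics/t9.png

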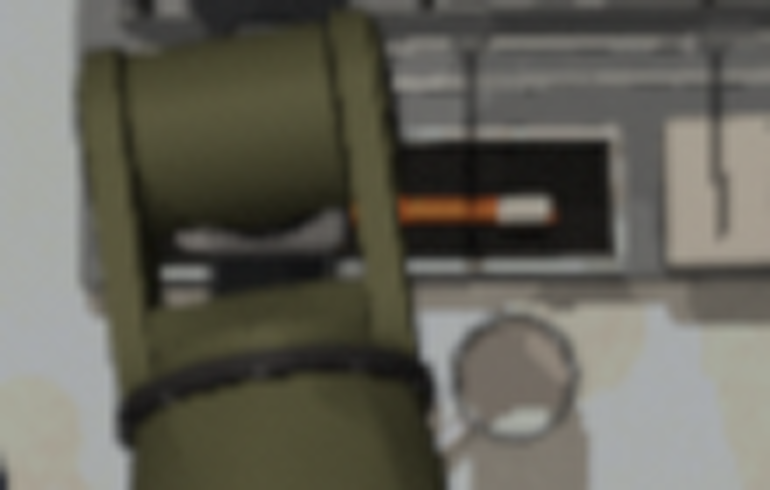

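The brush lies in the tray, bristles up, inside the rim (head at (525,208) in the top crop). Mug A hasn't moved. Next is mug A.

Run:
```python
from plan import *
np.set_printoptions(precision=4,suppress=True)
f=lambda x,y:(200+(x-3)/7,180+(y-3)/7)
print("head end",plane("top",*f(557,208),.03),"mugA",plane("top",*f(515,376),.085),plane("top",*f(457,376),.085),plane("top",*f(577,376),.085),"foot front",plane("top",*f(100,290),.024),plane("top",*f(700,268),.024))
plan([(.4275,.007,.12,41),(.4275,.007,.008,41)],-.9)
```

```text
head end [ 0.5151 -0.0141  0.03  ] mugA [0.4267 0.0087 0.085 ] [0.4271 0.0378 0.085 ] [ 0.4263 -0.0224  0.085 ] foot front [0.4756 0.2247 0.024 ] [ 0.4831 -0.0885  0.024 ]
-> (0.4275, 0.007, 0.12) 9 rows
-0.9, -0.41, 0.46, 0.19, 0, -0.01, -0.91,
-0.9, -0.44, 0.43, 0.19, 0, -0.01, -0.91,
-0.9, -0.48, 0.39, 0.19, 0, -0.01, -0.91,
-0.9, -0.5, 0.36, 0.19, 0, -0.01, -0.91,
-0.9, -0.53, 0.31, 0.2, 0, -0.01, -0.91,
-0.9, -0.56, 0.27, 0.19, 0, 0, -0.91,
-0.9, -0.57, 0.23, 0.2, 0, -0.01, -0.91,
-0.9, -0.59, 0.18, 0.19, 0.01, 0, -0.91,
-0.9, -0.6, 0.13, 0.2, 0, -0.01, -0.91,
-> (0.4275, 0.007, 0.008) 5 rows
-0.9, 0, 0, 0.9, 0, 0, 0,
-0.9, 0, 0, 0.89, 0, 0, 0,
-0.9, 0, 0, 0.9, 0, 0, 0,
-0.9, 0, 0, 0.89, 0, 0, 0,
-0.9, 0, 0, 0.9, 0, 0, 0,
```

>>> drive_tool:
  targets: [-0.9,-0.41,0.46,0.19,0,0,-0.91,-0.9,-0.44,0.43,0.19,0,0,-0.91,-0.9,-0.48,0.39,0.19,0,0,-0.91,-0.9,-0.5,0.36,0.19,0,0,-0.91,-0.9,-0.53,0.31,0.2,0,0,-0.91,-0.9,-0.56,0.27,0.19,0,0,-0.91,-0.9,-0.57,0.23,0.2,0,0,-0.91,-0.9,-0.59,0.18,0.19,0,0,-0.91,-0.9,-0.6,0.13,0.2,0,0,-0.91,-0.9,0,0,0,0,0,0,-0.9,0,0,0,0,0,0]

```text
clock: 21.25
eef_pos: [0.4262, 0.007, 0.1164]
orientation: [[0.757, 0.654, 0.0], [0.654, -0.757, 0.0], [0.0, 0.0, -1.0]]
contact_force: [0.2, -0.0, 0.4]
grip_width: 0.0894
```

Run:
```python
from plan import *
st()
for n in("side","top"): cv2.imwrite(f"pics/{n}10.png",r.camera(n)[:,:,::-1])
im=cv2.imread("pics/side10.png");zoom(im,180,160,320,280,"s10",5)
p=r.read_state()["eef_pos"]
R=r.read_state()["orientation"];R=np.array(R)
for d in(-.047,.047):
  for dz in(0,.032,.045): print(d,dz,(proj("side",p+R[:,0]*d+[0,0,dz])-[180,160])*5)
```

```text
t 21.25 p [0.4262 0.007  0.1164] yaw 40.8 F [ 0.2 -0.   0.4] w 0.0894 j [-0.07  0.08  1.92  0.    1.14 -0.78]
s10 scale 5
-0.047 0 [263.30491052 371.94335222]
-0.047 0.032 [259.48118001 330.18738143]
-0.047 0.045 [257.89246639 312.83828235]
0.047 0 [353.70581439 266.05704199]
0.047 0.032 [351.43095573 224.37042279]
0.047 0.045 [350.48664108 207.06592556]
```

View pics/s10.png

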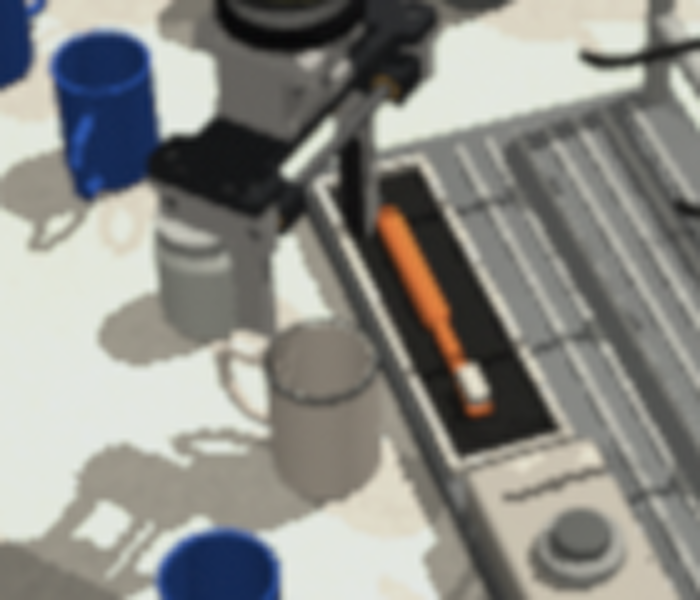

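The fingertips line up with the 32 mm correction: near tip about (255,335), far tip about (355,232). The jaws are either side of mug A, so I'm descending.

>>> drive_tool:
  targets: [-0.9,0.03,0.03,0.9,0,0,0,-0.9,0,0,0.9,0,0,0,-0.9,0,0,0.9,0,0,0,-0.9,0,0,0.8,0,0,0,-0.9,0,0,0.5,0,0,0,-0.9,0,0,0.3,0,0,0,-0.9,0,0,0,0,0,0,-0.9,0,0,0,0,0,0]

```text
clock: 22.15
eef_pos: [0.4275, 0.007, 0.0091]
orientation: [[0.755, 0.656, 0.001], [0.656, -0.755, -0.0], [0.0, 0.0, -1.0]]
contact_force: [0.2, -0.2, 0.3]
grip_width: 0.0892
```

>>> drive_tool:
  targets: [1,0,0,0,0,0,0,1,0,0,0,0,0,0,1,0,0,0,0,0,0,1,0,0,0,0,0,0,1,0,0,0,0,0,0]

```text
clock: 22.65
eef_pos: [0.4275, 0.0068, 0.0089]
orientation: [[0.755, 0.656, 0.001], [0.656, -0.755, -0.0], [0.001, 0.001, -1.0]]
contact_force: [1.3, 0.1, 3.5]
grip_width: 0.0624
```

Run:
```python
from plan import *
im=cv2.imread("pics/side9.png")
for nm,y,x0,y0 in(("hk2",-.084,305,180),("hk4",.176,270,125)):
    c=cv2.resize(im[y0:y0+50,x0:x0+70],None,fx=10,fy=10,interpolation=cv2.INTER_CUBIC)
    for z in(.204,.208,.212,.216):
        for x in(.59,.6,.61,.63,.65,.67,.69,.7): 
            u=(proj("side",[x,y,z])-[x0,y0]+.5)*10
            cv2.circle(c,tuple(int(v) for v in u),3,{.204:(0,0,255),.208:(0,255,0),.212:(255,0,0),.216:(0,255,255)}[z],-1)
    cv2.imwrite(f"pics/{nm}.png",c)
im=cv2.imread("pics/top9.png")
c=cv2.resize(im[135:190,200:360],None,fx=5,fy=5,interpolation=cv2.INTER_CUBIC)
for y in(.176,.046,-.084,-.214):
    for x,z in((.6,.224),(.62,.212),(.66,.212),(.7,.212)):
        u=(proj("top",[x,y,z])-[200,135]+.5)*5;cv2.circle(c,tuple(int(v) for v in u),3,(0,0,255),-1)
cv2.imwrite("pics/hkt.png",c)
```

```text
(no output)
```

View pics/hk2.png

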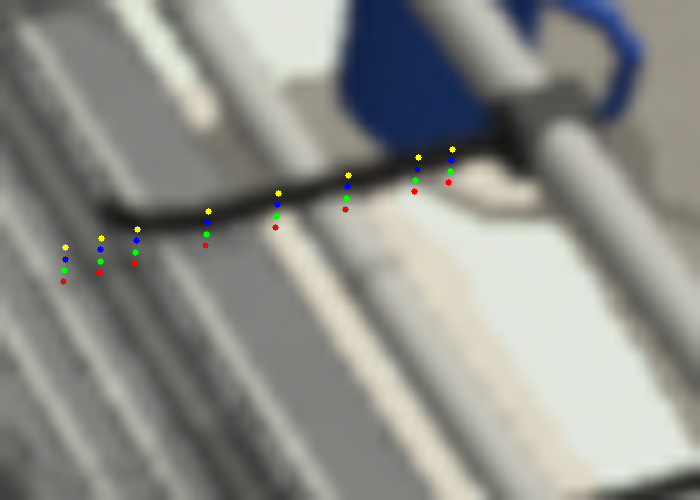

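View pics/hk4.png

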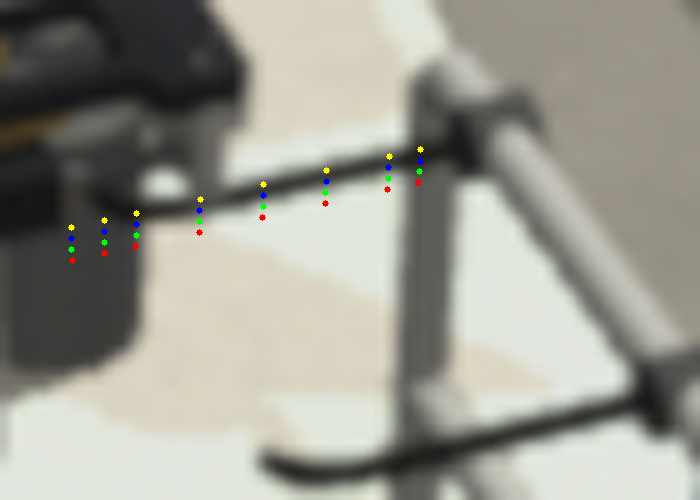

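View pics/hkt.png

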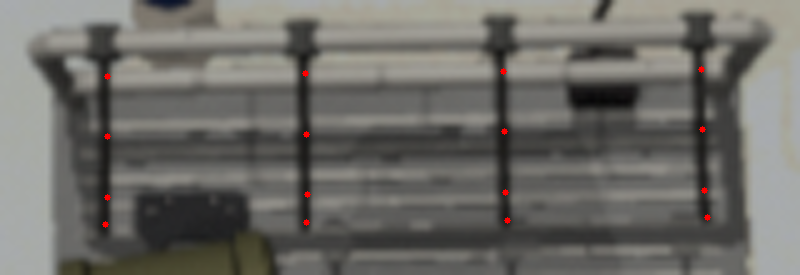

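Run:
```python
from plan import *
plan([(.4275,.007,.12,41),(.52,-.1305,.188,0)],1)
```

```text
-> (0.4275, 0.007, 0.12) 5 rows
1, 0, 0, -0.89, 0, 0, 0,
1, 0, 0, -0.89, 0, 0, 0,
1, 0, 0, -0.89, 0, 0, 0,
1, 0, 0, -0.89, 0, 0, 0,
1, 0.01, 0, -0.88, 0.01, -0.01, 0,
-> (0.52, -0.1305, 0.188) 9 rows
1, -0.09, 0.73, -0.3, 0, 0, 0.91,
1, -0.03, 0.74, -0.3, 0, 0, 0.91,
1, 0.03, 0.74, -0.3, 0, 0, 0.91,
1, 0.08, 0.73, -0.3, 0, 0, 0.91,
1, 0.14, 0.72, -0.3, 0, 0, 0.91,
1, 0.2, 0.71, -0.31, 0, 0, 0.91,
1, 0.25, 0.69, -0.3, 0, 0, 0.91,
1, 0.31, 0.67, -0.31, 0, 0, 0.91,
1, 0.36, 0.64, -0.3, 0, 0, 0.92,
```

>>> drive_tool:
  targets: [1,0,0,-0.4,0,0,0,1,0,0,-0.89,0,0,0,1,0,0,-0.89,0,0,0,1,0,0,-0.89,0,0,0,1,0,0,-0.89,0,0,0,1,0,0,-0.5,0,0,0]

```text
clock: 23.25
eef_pos: [0.4272, 0.0068, 0.1222]
orientation: [[0.755, 0.656, 0.002], [0.656, -0.755, -0.0], [0.001, 0.001, -1.0]]
contact_force: [0.1, 0.1, -1.7]
grip_width: 0.0623
```

>>> drive_tool:
  targets: [1,-0.09,0.73,-0.3,0,0,0.91,1,-0.03,0.74,-0.3,0,0,0.91,1,0.03,0.74,-0.3,0,0,0.91,1,0.08,0.73,-0.3,0,0,0.91,1,0.14,0.72,-0.3,0,0,0.91,1,0.2,0.71,-0.31,0,0,0.91,1,0.25,0.69,-0.3,0,0,0.91,1,0.31,0.67,-0.31,0,0,0.91,1,0.36,0.64,-0.3,0,0,0.92,1,0,0,0,0,0,0,1,0,0,0,0,0,0]

```text
clock: 24.35
eef_pos: [0.519, -0.1305, 0.188]
orientation: [[1.0, 0.001, -0.001], [0.001, -1.0, 0.0], [-0.001, -0.0, -1.0]]
contact_force: [-0.8, 0.8, -1.5]
grip_width: 0.0621
```

Run:
```python
from plan import *
st()
for n in("side","top"): cv2.imwrite(f"pics/{n}11.png",r.camera(n)[:,:,::-1])
im=cv2.imread("pics/side11.png");zoom(im,230,150,390,270,"s11",5)
im=cv2.imread("pics/top11.png");zoom(im,230,130,370,235,"t11",5.7)
```

```text
t 24.35 p [ 0.519  -0.1305  0.188 ] yaw 0.1 F [-0.8  0.8 -1.5] w 0.0621 j [-0.31  0.26  1.54  0.    1.34 -0.32]
s11 scale 5
t11 scale 5.7
```

View pics/s11.png

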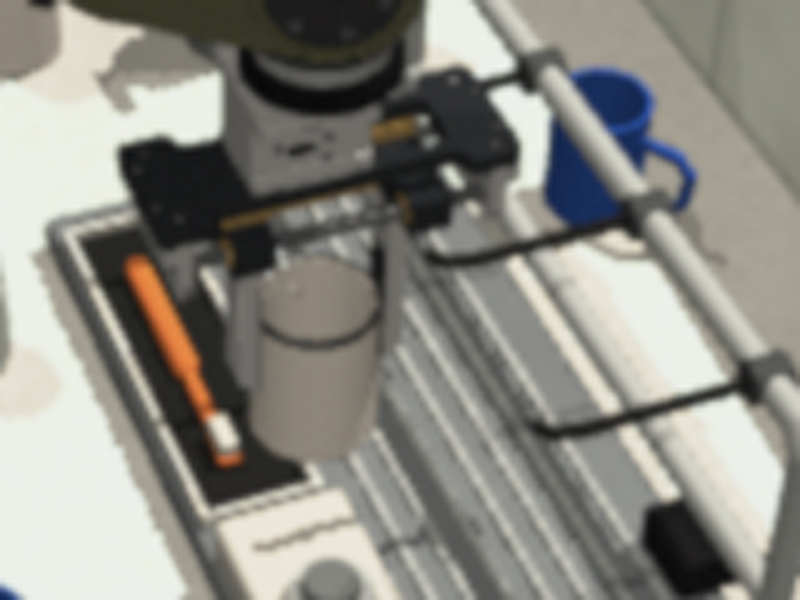

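View pics/t11.png

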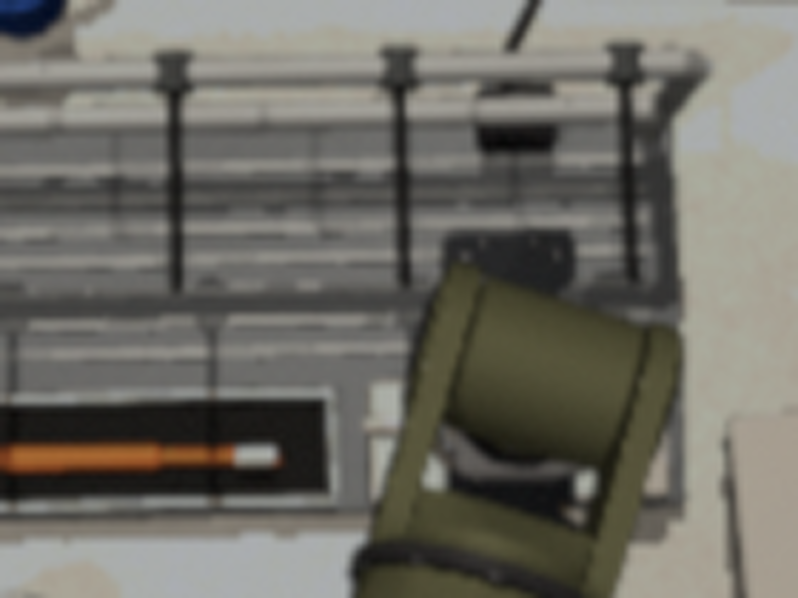

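The mug is held upright. Its handle is hidden behind the body, which fits with it pointing at +y. Hook 2 is clear. Sliding forward in stages while watching the force.

>>> drive_tool:
  targets: [1,0.6,0,0,0,0,0,1,0.6,0,0,0,0,0,1,0.6,0,0,0,0,0,1,0.4,0,0,0,0,0,1,0.2,0,0,0,0,0,1,0,0,0,0,0,0]

```text
clock: 25.05
eef_pos: [0.5795, -0.1304, 0.1878]
orientation: [[1.0, 0.001, -0.001], [0.001, -1.0, 0.0], [-0.001, -0.0, -1.0]]
contact_force: [-0.7, 0.5, -2.9]
grip_width: 0.0622
```

Run:
```python
from plan import *
st()
for n in("side","top"): cv2.imwrite(f"pics/{n}12.png",r.camera(n)[:,:,::-1])
im=cv2.imread("pics/side12.png");zoom(im,250,150,390,270,"s12",5)
im=cv2.imread("pics/top12.png");zoom(im,270,130,370,205,"t12",8)
```

```text
t 25.05 p [ 0.5795 -0.1304  0.1878] yaw 0.0 F [-0.7  0.5 -2.9] w 0.0622 j [-0.28  0.39  1.37 -0.    1.38 -0.28]
s12 scale 5
t12 scale 8
```

View pics/s12.png

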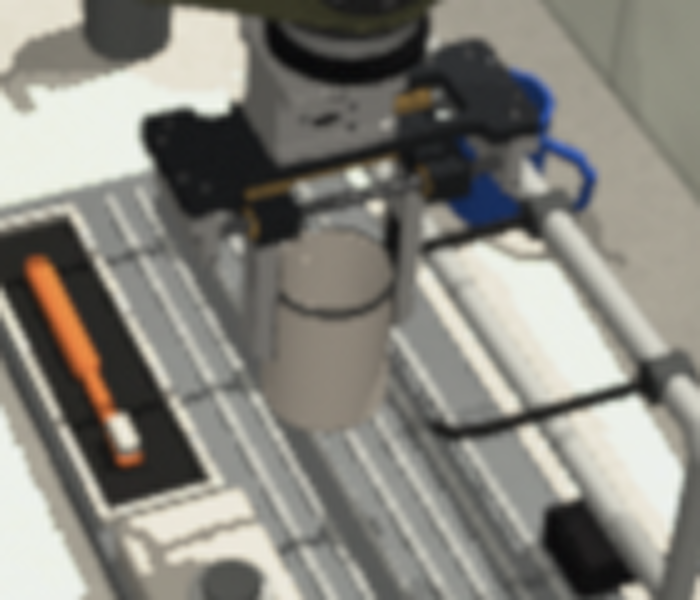

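View pics/t12.png

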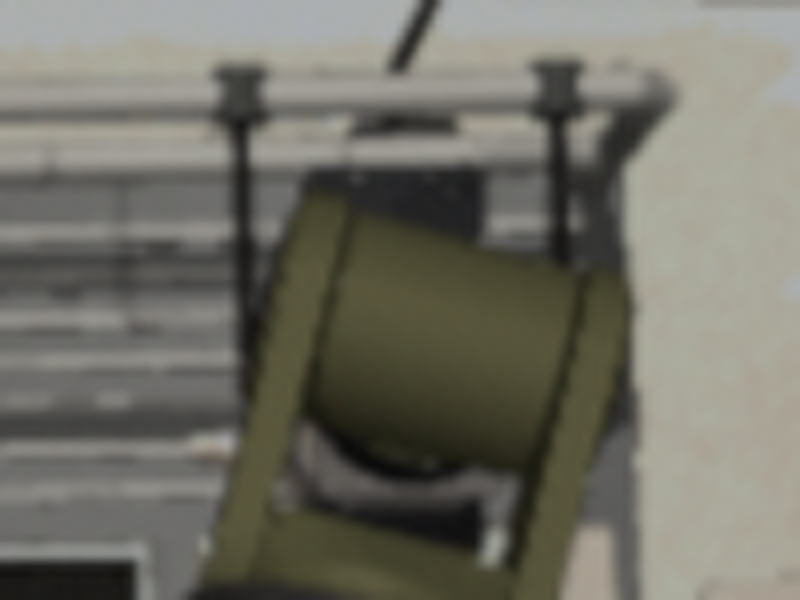

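Run:
```python
from plan import *
for z in(.2,.22,.24): print(plane("top",270+192/8,130+442/8,z),plane("top",270+215/8,130+440/8,z))
for z in(.212,.216,.22): print(plane("top",270+243/8,130+330/8,z),proj("top",[.6,-.083,z]))
```

```text
[ 0.58135444 -0.06214777  0.2       ] [ 0.58206747 -0.07162822  0.2       ]
[ 0.57884195 -0.06124671  0.22      ] [ 0.57954542 -0.07060014  0.22      ]
[ 0.57632946 -0.06034565  0.24      ] [ 0.57702338 -0.06957206  0.24      ]
[ 0.62572561 -0.08322098  0.212     ] [300.44203139 179.04792899]
[ 0.62509918 -0.08298238  0.216     ] [300.51205963 178.87757605]
[ 0.62447275 -0.08274378  0.22      ] [300.58246391 178.70630831]
```

The handle tip shows at (200,440) in the top crop, about (0.579, −0.061), straight along +y. That puts the hole at y≈−0.085 and hook 2 at −0.083. Threading it on.

>>> drive_tool:
  targets: [1,0.3,-0.06,0,0,0,0,1,0.4,-0.04,0,0,0,0,1,0.3,0,0,0,0,0,1,0,0,0,0,0,0]

```text
clock: 25.55
eef_pos: [0.6051, -0.1281, 0.1878]
orientation: [[1.0, 0.0, -0.0], [0.0, -1.0, 0.0], [-0.0, -0.0, -1.0]]
contact_force: [-0.2, -0.3, -2.4]
grip_width: 0.0626
```

>>> drive_tool:
  targets: [1,0.4,0,0,0,0,0,1,0.4,0,0,0,0,0,1,0.4,0,0,0,0,0,1,0.3,0,0,0,0,0,1,0,0,0,0,0,0]

```text
clock: 26.05
eef_pos: [0.6423, -0.1282, 0.1877]
orientation: [[1.0, 0.0, -0.0], [0.0, -1.0, 0.0], [-0.0, -0.0, -1.0]]
contact_force: [0.5, -0.0, -1.7]
grip_width: 0.0623
```

Run:
```python
from plan import *
st()
for n in("side","top"): cv2.imwrite(f"pics/{n}13.png",r.camera(n)[:,:,::-1])
im=cv2.imread("pics/side13.png");zoom(im,250,150,390,270,"s13",5)
im=cv2.imread("pics/top13.png");zoom(im,270,130,370,205,"t13",8)
```

```text
t 26.05 p [ 0.6423 -0.1282  0.1877] yaw 0.0 F [ 0.5 -0.  -1.7] w 0.0623 j [-0.25  0.53  1.16  0.    1.45 -0.25]
s13 scale 5
t13 scale 8
```

View pics/s13.png

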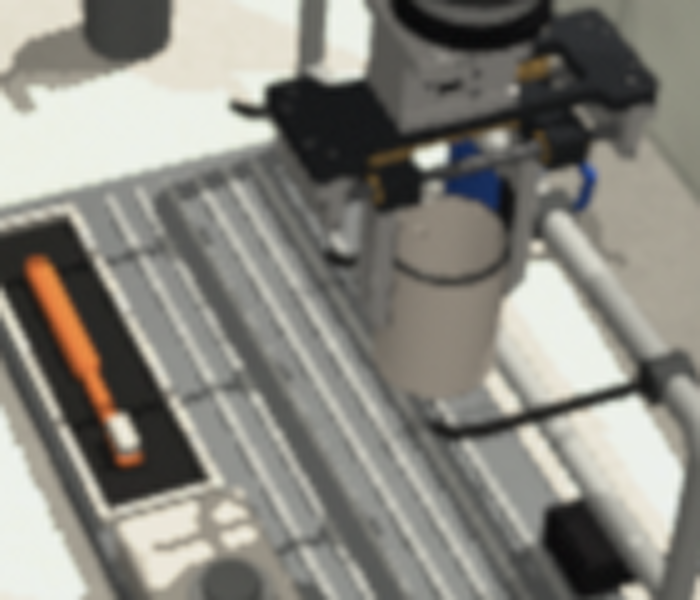

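View pics/t13.png

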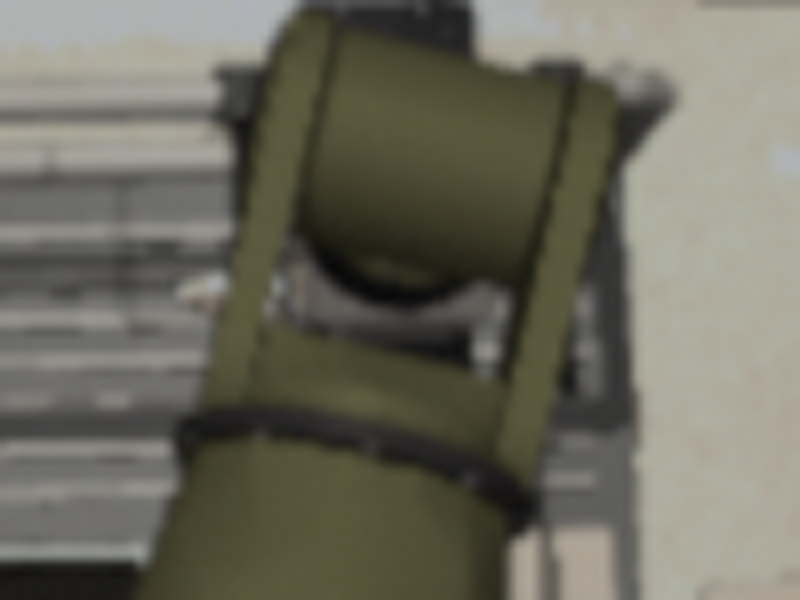

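No contact; handle at (200,290) in the top crop, and the hook tip shows in front of the mug at (340,250) in the side crop. Lowering onto the hook.

>>> drive_tool:
  targets: [1,0,0,0.3,0,0,0,1,0,0,0.2,0,0,0,1,0,0,0,0,0,0]

```text
clock: 26.45
eef_pos: [0.6414, -0.1281, 0.1744]
orientation: [[1.0, -0.0, -0.002], [-0.0, -1.0, 0.0], [-0.002, -0.0, -1.0]]
contact_force: [-0.7, -0.0, -1.7]
grip_width: 0.0621
```

>>> drive_tool:
  targets: [1,0,0,0.08,0,0,0,1,0,0,0,0,0,0]

```text
clock: 26.65
eef_pos: [0.642, -0.1282, 0.1735]
orientation: [[1.0, -0.0, -0.0], [-0.0, -1.0, 0.0], [-0.0, -0.0, -1.0]]
contact_force: [0.2, 0.0, -1.2]
grip_width: 0.0618
```

>>> drive_tool:
  targets: [1,0,0,0.06,0,0,0,1,0,0,0,0,0,0]

```text
clock: 26.85
eef_pos: [0.642, -0.1282, 0.172]
orientation: [[1.0, -0.0, -0.0], [-0.0, -1.0, 0.0], [-0.0, -0.0, -1.0]]
contact_force: [-1.0, -0.7, -1.6]
grip_width: 0.0621
```

>>> drive_tool:
  targets: [1,0,0,0.08,0,0,0,1,0,0,0,0,0,0]

```text
clock: 27.05
eef_pos: [0.6419, -0.1282, 0.1698]
orientation: [[1.0, -0.0, -0.0], [-0.0, -1.0, 0.0], [-0.0, -0.0, -1.0]]
contact_force: [-0.5, -0.0, -1.2]
grip_width: 0.062
```

>>> drive_tool:
  targets: [1,0,0,0.06,0,0,0,1,0,0,0,0,0,0]

```text
clock: 27.25
eef_pos: [0.642, -0.1282, 0.1684]
orientation: [[1.0, -0.0, -0.0], [-0.0, -1.0, 0.0], [-0.0, -0.0, -1.0]]
contact_force: [-0.1, 0.2, -1.7]
grip_width: 0.0621
```

>>> drive_tool:
  targets: [1,0,0,0.08,0,0,0,1,0,0,0,0,0,0]

```text
clock: 27.45
eef_pos: [0.642, -0.1282, 0.1663]
orientation: [[1.0, -0.0, -0.0], [-0.0, -1.0, 0.0], [-0.0, -0.0, -1.0]]
contact_force: [0.5, -0.3, -0.8]
grip_width: 0.0622
```

>>> drive_tool:
  targets: [1,0,0,0.06,0,0,0,1,0,0,0,0,0,0]

```text
clock: 27.65
eef_pos: [0.6422, -0.1282, 0.1659]
orientation: [[1.0, -0.0, 0.001], [-0.0, -1.0, -0.0], [0.001, 0.0, -1.0]]
contact_force: [-1.9, -0.1, 3.8]
grip_width: 0.0623
```

Contact at rep z 0.166, so the handle rests on hook 2. Opening, then going straight up.

>>> drive_tool:
  targets: [-0.6,0,0,0,0,0,0,-0.6,0,0,0,0,0,0,-0.6,0,0,0,0,0,0,-0.6,0,0,0,0,0,0,-0.6,0,0,-0.4,0,0,0,-0.6,0,0,-0.8,0,0,0,-0.6,0,0,-0.8,0,0,0,-0.6,0,0,-0.8,0,0,0,-0.6,0,0,-0.4,0,0,0]

```text
clock: 28.55
eef_pos: [0.6425, -0.1283, 0.2478]
orientation: [[1.0, -0.0, 0.003], [-0.0, -1.0, -0.001], [0.003, 0.001, -1.0]]
contact_force: [-0.6, -0.8, 0.1]
grip_width: 0.0752
```

Run:
```python
from plan import *
st()
for n in("side","top"): cv2.imwrite(f"pics/{n}14.png",r.camera(n)[:,:,::-1])
im=cv2.imread("pics/side14.png");zoom(im,230,120,410,270,"s14",4)
im=cv2.imread("pics/top14.png");zoom(im,130,130,370,275,"t14")
```

```text
t 28.55 p [ 0.6425 -0.1283  0.2478] yaw -0.0 F [-0.6 -0.8  0.1] w 0.0752 j [-0.25  0.51  1.07 -0.    1.57 -0.25]
s14 scale 4
t14 scale 3.3333333333333335
```

View pics/s14.png

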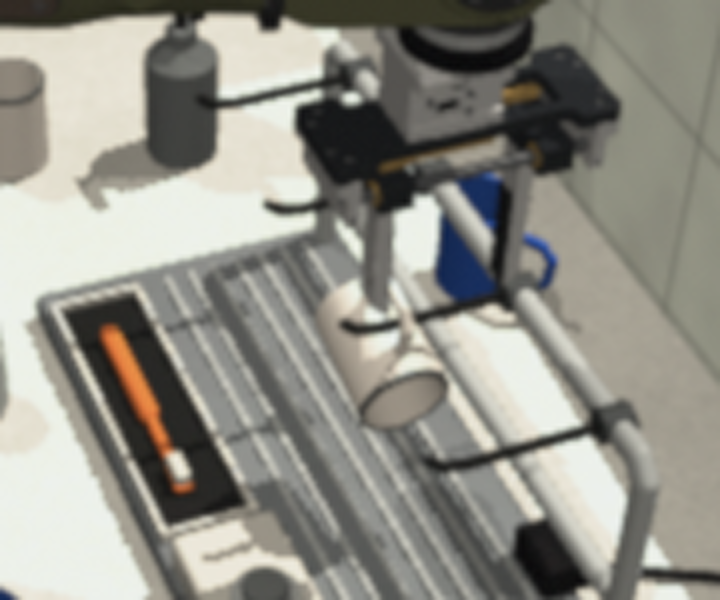

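View pics/t14.png

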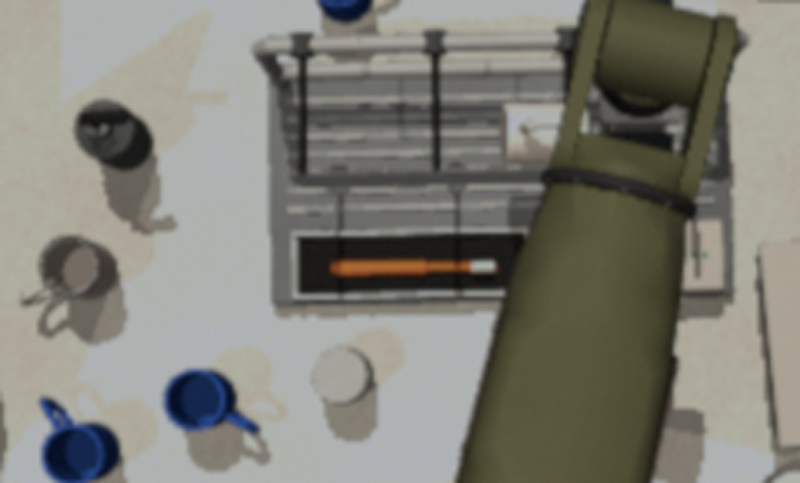

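Mug A hangs on hook 2: in the side crop its handle is over the bar at about (400,310), and it's still swinging. On to mug B. First I'll check the pump bottle's clearance.

Run:
```python
from plan import *
np.set_printoptions(precision=4,suppress=True)
f=lambda x,y:(130+(x-1.2)/3.3333,130+(y-1.2)/3.3333)
g=lambda x,y:(230+(x-1.5)/4,120+(y-1.5)/4)
print("pump head",tri(g(182,20),f(98,127)),[plane("top",*f(98,127),z) for z in(.14,.168)])
print("pump shoulder",plane("side",*g(181,52),.12),plane("side",*g(181,145),0.0),plane("top",*f(117,135),.10))
im=cv2.imread("pics/top14.png");zoom(im,120,140,200,250,"t14b",5.4)
im=cv2.imread("pics/side14.png");zoom(im,200,100,300,180,"s14b",7)
```

```text
pump head (array([0.6594, 0.3961, 0.1371]), np.float64(0.00834796718969183)) [array([0.6549, 0.3964, 0.14  ]), array([0.6502, 0.3894, 0.168 ])]
pump shoulder [0.6554 0.3755 0.12  ] [0.6646 0.4037 0.    ] [0.6529 0.3865 0.1   ]
t14b scale 5.4
s14b scale 7
```

View pics/t14b.png

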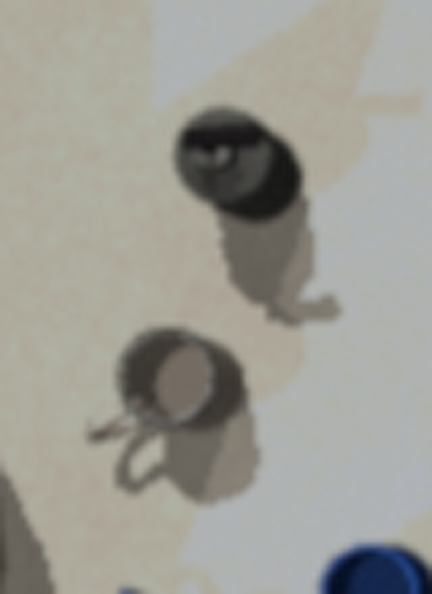

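View pics/s14b.png

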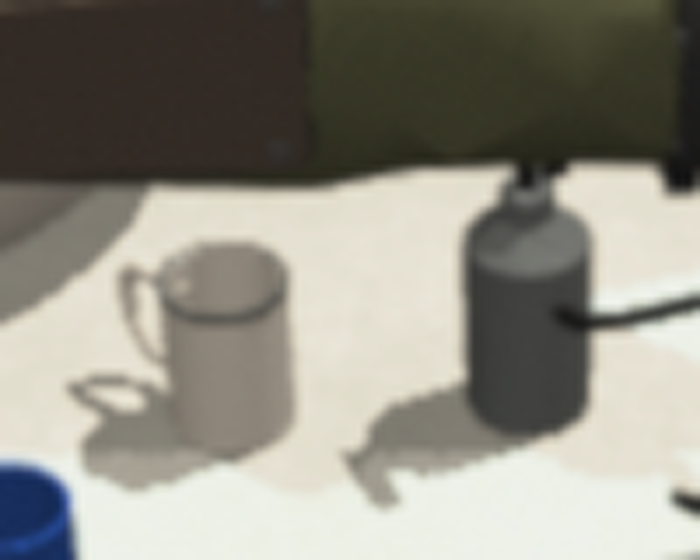

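Run:
```python
from plan import *
np.set_printoptions(precision=4,suppress=True)
f=lambda x,y:(120+(x-2.2)/5.4,140+(y-2.2)/5.4)
g=lambda x,y:(200+(x-3)/7,100+(y-3)/7)
C=plane("top",*f(167,376),.085);print(C,plane("side",*g(225,283),.085))
for z in(.041,.05): 
  H=plane("top",*f(91,436),z);d=H-np.array([.519,.4355,0]);print(H,np.degrees(np.arctan2(d[1],d[0])),np.hypot(*d[:2]))
plan([(.54,-.05,.25,5),(.519,.4355,.16,31.5),(.519,.4355,.05,31.5)],-.9)
```

```text
[0.517  0.4392 0.085 ] [0.5202 0.433  0.085 ]
[0.4808 0.5014 0.041 ] 120.0849962041841 0.07613230905267043
[0.4804 0.4987 0.05  ] 121.45131625587918 0.07405124761843232
-> (0.54, -0.05, 0.25) 6 rows
-0.9, -0.68, -0.52, -0.02, 0, 0, -0.17,
-0.9, -0.68, -0.53, -0.02, 0, -0.01, -0.17,
-0.9, -0.67, -0.54, -0.02, 0, 0, -0.17,
-0.9, -0.66, -0.55, -0.03, 0, -0.01, -0.16,
-0.9, -0.65, -0.57, -0.02, 0, 0, -0.17,
-0.9, -0.64, -0.57, -0.03, 0.01, -0.01, -0.16,
-> (0.519, 0.4355, 0.16) 20 rows
-0.9, 0.04, -0.97, 0.18, 0, 0, -0.27,
-0.9, 0.07, -0.97, 0.18, 0, 0, -0.26,
-0.9, 0.09, -0.97, 0.18, 0, 0, -0.27,
-0.9, 0.11, -0.97, 0.18, 0, 0, -0.26,
-0.9, 0.13, -0.96, 0.18, 0, 0, -0.27,
-0.9, 0.15, -0.96, 0.18, 0, 0, -0.26,
-0.9, 0.18, -0.96, 0.18, 0, 0, -0.27,
-0.9, 0.2, -0.95, 0.18, 0, 0, -0.26,
-0.9, 0.22, -0.95, 0.18, 0, 0, -0.27,
-0.9, 0.24, -0.94, 0.18, 0, 0, -0.26,
-0.9, 0.26, -0.93, 0.18, 0, 0, -0.27,
-0.9, 0.29, -0.93, 0.18, 0, 0, -0.26,
-0.9, 0.31, -0.92, 0.18, 0, 0, -0.27,
-0.9, 0.33, -0.91, 0.18, 0, 0, -0.26,
-0.9, 0.35, -0.91, 0.18, 0, 0, -0.27,
-0.9, 0.37, -0.9, 0.18, 0, 0, -0.26,
-0.9, 0.39, -0.89, 0.18, 0, 0, -0.27,
-0.9, 0.41, -0.88, 0.18, 0, 0, -0.26,
-0.9, 0.43, -0.87, 0.18, 0, 0, -0.27,
-0.9, 0.45, -0.86, 0.18, 0, 0, -0.26,
-> (0.519, 0.4355, 0.05) 5 rows
-0.9, 0, 0, 0.88, 0, 0, 0,
-0.9, 0, 0, 0.88, 0, 0, 0,
-0.9, 0, 0, 0.88, 0, 0, 0,
-0.9, 0, 0, 0.88, 0, 0, 0,
-0.9, 0, 0, 0.88, 0, 0, 0,
```

>>> drive_tool:
  targets: [-0.6,-0.68,-0.52,-0.1,0,0,-0.17,-0.6,-0.68,-0.53,-0.1,0,0,-0.17,-0.6,-0.67,-0.54,0,0,0,-0.17,-0.9,-0.66,-0.55,0,0,0,-0.17,-0.9,-0.65,-0.57,0,0,0,-0.17,-0.9,-0.64,-0.57,0,0,0,-0.16]

```text
clock: 29.25
eef_pos: [0.5384, -0.0494, 0.249]
orientation: [[0.996, 0.088, -0.001], [0.088, -0.996, 0.0], [-0.001, -0.0, -1.0]]
contact_force: [-0.1, -0.5, 0.1]
grip_width: 0.089
```

>>> drive_tool:
  targets: [-0.9,0.04,-0.97,0,0,0,-0.27,-0.9,0.07,-0.97,0,0,0,-0.26,-0.9,0.09,-0.97,0,0,0,-0.27,-0.9,0.11,-0.97,0,0,0,-0.26,-0.9,0.13,-0.96,0,0,0,-0.27,-0.9,0.15,-0.96,0,0,0,-0.26,-0.9,0.18,-0.96,0,0,0,-0.27,-0.9,0.2,-0.95,0,0,0,-0.26,-0.9,0.22,-0.95,0,0,0,-0.27,-0.9,0.24,-0.94,0,0,0,-0.26]

```text
clock: 30.25
eef_pos: [0.5283, 0.194, 0.249]
orientation: [[0.949, 0.315, -0.002], [0.315, -0.949, -0.0], [-0.002, -0.0, -1.0]]
contact_force: [-0.5, -0.5, 0.2]
grip_width: 0.0895
```

>>> drive_tool:
  targets: [-0.9,0.26,-0.93,0.2,0,0,-0.27,-0.9,0.29,-0.93,0.3,0,0,-0.26,-0.9,0.31,-0.92,0.3,0,0,-0.27,-0.9,0.33,-0.91,0.3,0,0,-0.26,-0.9,0.35,-0.91,0.3,0,0,-0.27,-0.9,0.37,-0.9,0.3,0,0,-0.26,-0.9,0.39,-0.89,0.3,0,0,-0.27,-0.9,0.41,-0.88,0.3,0,0,-0.26,-0.9,0.43,-0.87,0.3,0,0,-0.27,-0.9,0.45,-0.86,0.3,0,0,-0.26,-0.9,0,0,0,0,0,0]

```text
clock: 31.35
eef_pos: [0.5166, 0.4372, 0.1746]
orientation: [[0.851, 0.526, -0.003], [0.526, -0.851, -0.002], [-0.004, 0.0, -1.0]]
contact_force: [0.1, -0.4, -0.2]
grip_width: 0.0891
```

Run:
```python
from plan import *
st()
for n in("side","top"): cv2.imwrite(f"pics/{n}15.png",r.camera(n)[:,:,::-1])
im=cv2.imread("pics/side15.png");zoom(im,190,80,390,230,"s15",4)
im=cv2.imread("pics/top15.png");zoom(im,120,130,370,275,"t15")
s=r.read_state();p=np.array(s["eef_pos"]);R=np.array(s["orientation"])
for d in(-.045,.045):print((proj("side",p+R[:,0]*d+[0,0,.032])-[190,80])*4)
plan([(.519,.4355,.05,31.5),(.519,.4355,.009,31.5,.5)],-.9)
```

```text
t 31.35 p [0.5166 0.4372 0.1746] yaw 31.7 F [ 0.1 -0.4 -0.2] w 0.0891 j [0.65 0.59 1.1  0.   1.45 0.09]
s15 scale 4
t15 scale 3.2
[114.96287952 138.30462153]
[190.23359744  90.26254654]
-> (0.519, 0.4355, 0.05) 6 rows
-0.9, 0.01, 0, 0.84, 0, 0, 0,
-0.9, 0.01, 0, 0.84, 0, 0, 0,
-0.9, 0.01, 0, 0.85, 0, 0, 0,
-0.9, 0.01, 0.01, 0.84, 0, 0.01, 0,
-0.9, 0.01, 0, 0.85, 0, 0, 0.01,
-0.9, 0.01, 0.01, 0.84, 0, 0.01, 0,
-> (0.519, 0.4355, 0.009) 4 rows
-0.9, 0, 0, 0.41, 0, 0, 0,
-0.9, 0, 0, 0.41, 0, 0, 0,
-0.9, 0, 0, 0.41, 0, 0, 0,
-0.9, 0, -0.01, 0.41, 0, 0, 0,
```

View pics/s15.png

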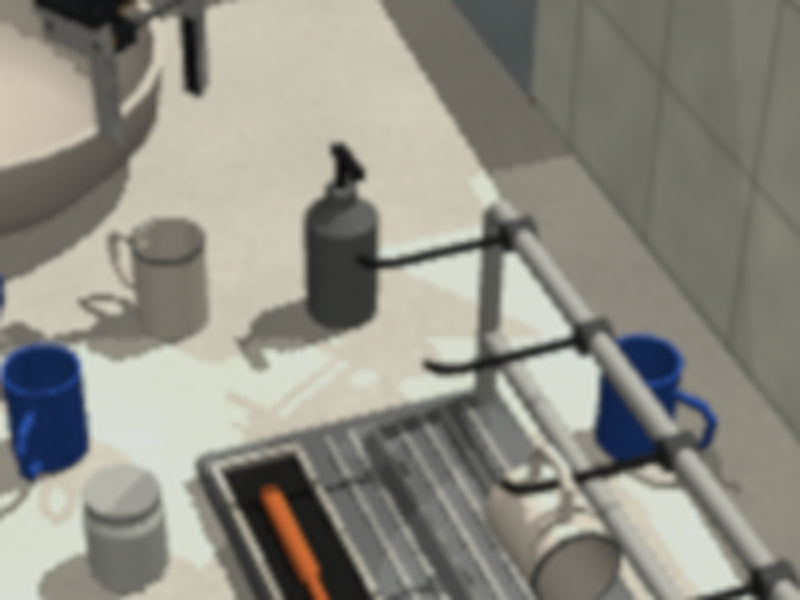

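View pics/t15.png

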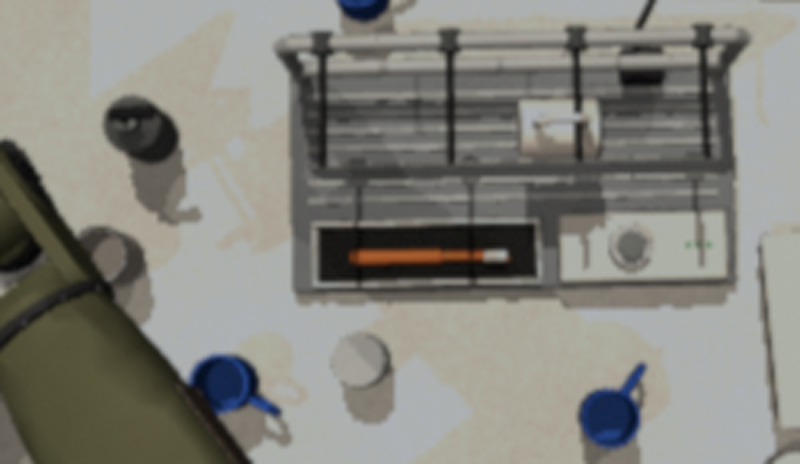

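Mug A is still hanging on hook 2. Mug B hasn't moved (rim at about (170,240) in the side crop). Descending on mug B.

>>> drive_tool:
  targets: [-0.9,0.01,0,0.84,0,0,0,-0.9,0.01,0,0.84,0,0,0,-0.9,0.01,0,0.84,0,0,0,-0.9,0.01,0,0.5,0,0,0,-0.9,0,0,0,0,0,0,-0.9,0,0,0,0,0,0]

```text
clock: 32.05
eef_pos: [0.5194, 0.4359, 0.1031]
orientation: [[0.853, 0.523, 0.001], [0.523, -0.853, 0.001], [0.001, -0.0, -1.0]]
contact_force: [0.2, -0.4, -0.1]
grip_width: 0.0894
```

Run:
```python
from plan import *
st()
cv2.imwrite("pics/side16.png",r.camera("side")[:,:,::-1])
im=cv2.imread("pics/side16.png");zoom(im,190,90,300,180,"s16",6)
plan([(.519,.4355,.009,31.5,.7)],-.9)
```

```text
t 32.05 p [0.5194 0.4359 0.1031] yaw 31.5 F [ 0.2 -0.4 -0.1] w 0.0894 j [ 0.64  0.64  1.19 -0.    1.31  0.09]
s16 scale 6
-> (0.519, 0.4355, 0.009) 6 rows
-0.9, -0.01, 0, 0.63, 0, 0, 0,
-0.9, -0.01, 0, 0.63, 0, 0, 0,
-0.9, 0, 0, 0.63, 0, -0.01, 0,
-0.9, 0, 0, 0.63, 0, 0, 0,
-0.9, -0.01, 0.01, 0.63, 0, -0.01, 0,
-0.9, 0, 0, 0.63, 0, 0, 0,
```

View pics/s16.png

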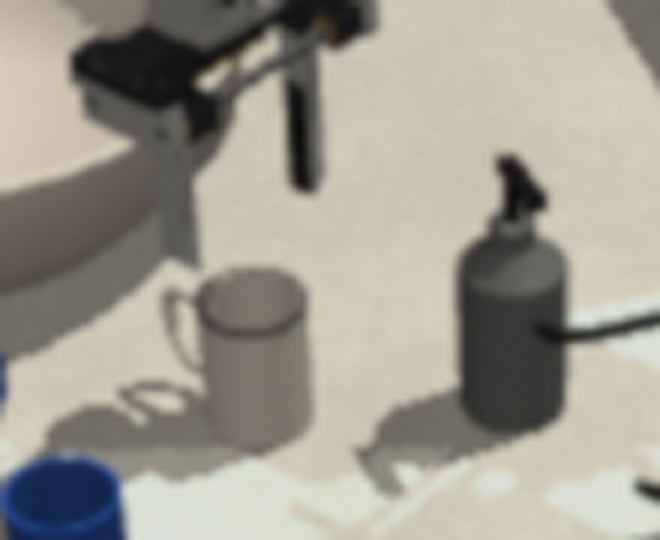

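>>> drive_tool:
  targets: [-0.9,0,0,0.7,0,0,0,-0.9,0,0,0.8,0,0,0,-0.9,0,0,0.8,0,0,0,-0.9,0,0,0.8,0,0,0,-0.9,0,0,0.4,0,0,0,-0.9,0,0,0.26,0,0,0,-0.9,0,0,0,0,0,0,-0.9,0,0,0,0,0,0]

```text
clock: 32.9
eef_pos: [0.5193, 0.4364, 0.0092]
orientation: [[0.852, 0.523, 0.001], [0.523, -0.852, 0.001], [0.001, -0.0, -1.0]]
contact_force: [-0.9, -0.0, 1.3]
grip_width: 0.0893
```

>>> drive_tool:
  targets: [1,0,0,0,0,0,0,1,0,0,0,0,0,0,1,0,0,0,0,0,0,1,0,0,0,0,0,0,1,0,0,0,0,0,0]

```text
clock: 33.4
eef_pos: [0.519, 0.4362, 0.0084]
orientation: [[0.852, 0.523, 0.0], [0.523, -0.852, 0.0], [0.0, -0.0, -1.0]]
contact_force: [0.3, 0.4, 2.0]
grip_width: 0.062
```

Run:
```python
from plan import *
plan([(.519,.4362,.15,31.5),(.52,.131,.187,0)],1)
```

```text
-> (0.519, 0.4362, 0.15) 6 rows
1, 0, 0, -0.94, 0, 0, 0,
1, 0, 0, -0.95, 0, 0, 0,
1, 0, 0, -0.94, 0, 0, 0,
1, 0, 0, -0.95, 0, 0, 0,
1, 0, 0, -0.94, 0, 0, 0,
1, 0, 0, -0.95, 0, -0.01, 0.01,
-> (0.52, 0.131, 0.187) 13 rows
1, -0.49, 0.8, -0.11, 0, 0, 0.48,
1, -0.45, 0.82, -0.11, 0, 0, 0.48,
1, -0.42, 0.84, -0.11, 0, 0, 0.49,
1, -0.38, 0.86, -0.11, 0, 0, 0.48,
1, -0.35, 0.87, -0.11, 0, 0, 0.49,
1, -0.31, 0.89, -0.12, 0, 0, 0.48,
1, -0.27, 0.9, -0.11, 0, 0, 0.49,
1, -0.23, 0.91, -0.12, 0, 0, 0.48,
1, -0.2, 0.92, -0.11, 0, 0, 0.49,
1, -0.15, 0.93, -0.12, 0, 0, 0.48,
1, -0.12, 0.93, -0.11, 0, 0, 0.49,
1, -0.08, 0.93, -0.12, 0, 0, 0.48,
1, -0.03, 0.94, -0.11, 0, 0, 0.49,
```

>>> drive_tool:
  targets: [1,0,0,-0.4,0,0,0,1,0,0,-0.94,0,0,0,1,0,0,-0.95,0,0,0,1,0,0,-0.94,0,0,0,1,0,0,-0.95,0,0,0,1,0,0,-0.94,0,0,0,1,0,0,-0.55,0,0,0]

```text
clock: 34.1
eef_pos: [0.5192, 0.4363, 0.1524]
orientation: [[0.852, 0.523, 0.002], [0.523, -0.852, 0.001], [0.002, -0.0, -1.0]]
contact_force: [0.1, -0.9, -1.4]
grip_width: 0.0622
```

>>> drive_tool:
  targets: [1,-0.49,0.8,-0.2,0,0,0.48,1,-0.45,0.82,-0.2,0,0,0.48,1,-0.42,0.84,-0.2,0,0,0.49,1,-0.38,0.86,-0.2,0,0,0.48,1,-0.35,0.87,-0.2,0,0,0.49,1,-0.31,0.89,-0.2,0,0,0.48,1,-0.27,0.9,-0.2,0,0,0.49]

```text
clock: 34.8
eef_pos: [0.5192, 0.2707, 0.1849]
orientation: [[0.968, 0.25, -0.001], [0.25, -0.968, -0.0], [-0.001, 0.0, -1.0]]
contact_force: [0.2, -1.3, -1.5]
grip_width: 0.0621
```

>>> drive_tool:
  targets: [1,-0.23,0.91,-0.1,0,0,0.48,1,-0.2,0.92,0,0,0,0.49,1,-0.15,0.93,0,0,0,0.48,1,-0.12,0.93,0,0,0,0.49,1,-0.08,0.93,0,0,0,0.48,1,-0.03,0.94,0,0,0,0.49,1,0,0,0,0,0,0,1,0,0,0,0,0,0]

```text
clock: 35.6
eef_pos: [0.5202, 0.1309, 0.1874]
orientation: [[1.0, 0.001, -0.0], [0.001, -1.0, 0.0], [-0.0, -0.0, -1.0]]
contact_force: [0.3, 0.3, -0.8]
grip_width: 0.062
```

Run:
```python
from plan import *
st()
plan([(.575,.131,.187,0)],1)
```

```text
t 35.6 p [0.5202 0.1309 0.1874] yaw 0.0 F [ 0.3  0.3 -0.8] w 0.062 j [0.18 0.26 1.54 0.   1.34 0.18]
-> (0.575, 0.131, 0.187) 3 rows
1, 0.73, 0, 0.01, 0, 0, 0,
1, 0.73, 0, 0, 0, 0, 0,
1, 0.73, 0, 0.01, 0, 0, 0.01,
```

>>> drive_tool:
  targets: [1,0.5,0,0,0,0,0,1,0.73,0,0,0,0,0,1,0.6,0,0,0,0,0,1,0.3,0,0,0,0,0,1,0,0,0,0,0,0]

```text
clock: 36.1
eef_pos: [0.5736, 0.1315, 0.1868]
orientation: [[1.0, 0.002, -0.001], [0.002, -1.0, -0.0], [-0.001, 0.0, -1.0]]
contact_force: [-1.0, -0.5, -0.8]
grip_width: 0.0623
```

Run:
```python
from plan import *
st()
for n in("side","top"): cv2.imwrite(f"pics/{n}17.png",r.camera(n)[:,:,::-1])
im=cv2.imread("pics/side17.png");zoom(im,220,110,360,230,"s17",5)
im=cv2.imread("pics/top17.png");zoom(im,190,130,290,205,"t17",8)
```

```text
t 36.1 p [0.5736 0.1315 0.1868] yaw 0.1 F [-1.  -0.5 -0.8] w 0.0623 j [0.16 0.38 1.39 0.   1.38 0.16]
s17 scale 5
t17 scale 8
```

View pics/s17.png

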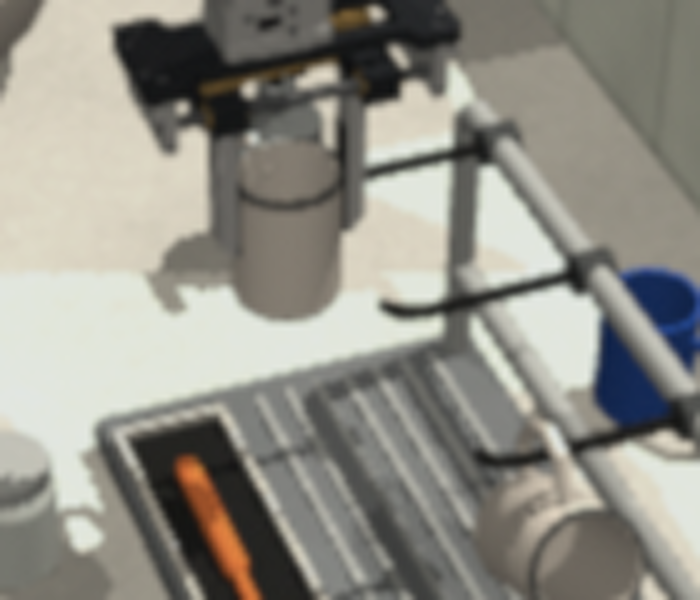

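View pics/t17.png

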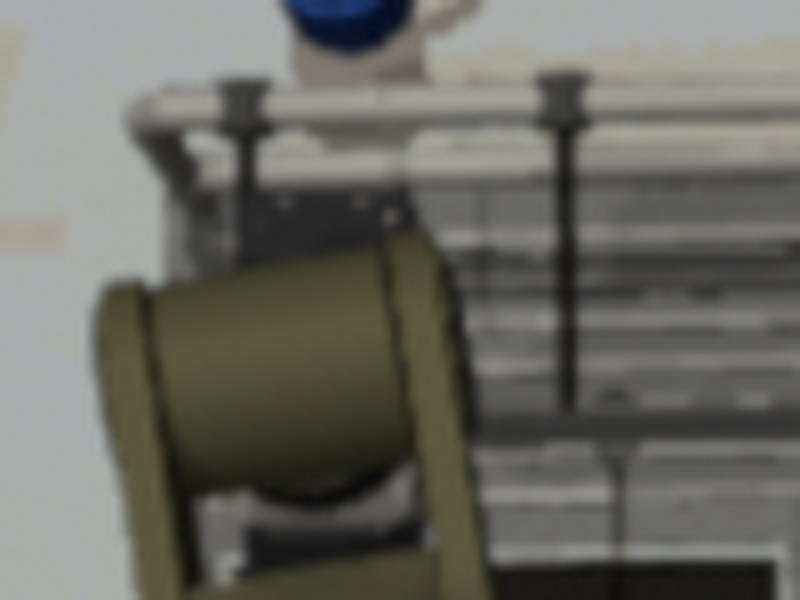

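Run:
```python
from plan import *
print(plane("top",190+245/8,130+180/8,.2145),plane("top",190+566/8,130+350/8,.2145),plane("top",190+566/8,130+410/8,.225))
im=cv2.imread("pics/top15.png")
zoom(im,200,135,300,185,"t15h",8)
```

```text
[0.69035784 0.17698703 0.2145    ] [0.61863859 0.04645015 0.2145    ] [0.59255778 0.04641026 0.225     ]
t15h scale 8
```

View pics/t15h.png

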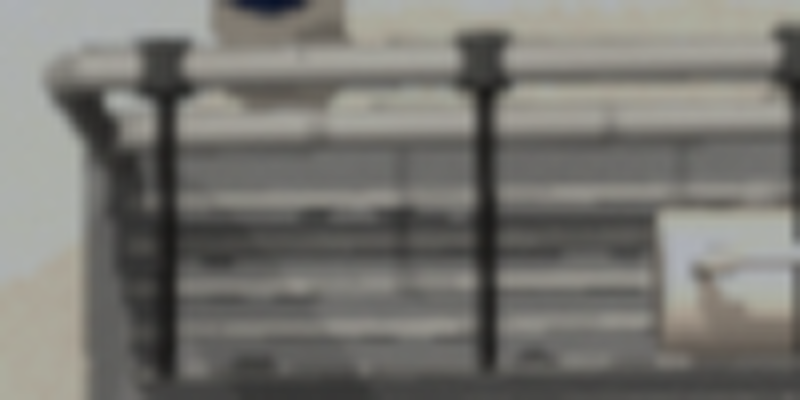

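Hook 4 measures y=0.177 and the tool is at 0.1315, the same offset that worked for mug A. Threading it on.

>>> drive_tool:
  targets: [1,0.3,0,0,0,0,0,1,0.4,0,0,0,0,0,1,0.3,0,0,0,0,0,1,0,0,0,0,0,0]

```text
clock: 36.6
eef_pos: [0.599, 0.1309, 0.1872]
orientation: [[1.0, 0.001, -0.0], [0.001, -1.0, -0.0], [-0.0, 0.0, -1.0]]
contact_force: [0.1, 0.2, -2.1]
grip_width: 0.0623
```

>>> drive_tool:
  targets: [1,0.4,0,0,0,0,0,1,0.5,0,0,0,0,0,1,0.5,0,0,0,0,0,1,0.3,0,0,0,0,0,1,0,0,0,0,0,0]

```text
clock: 37.1
eef_pos: [0.6412, 0.131, 0.187]
orientation: [[1.0, 0.001, -0.0], [0.001, -1.0, -0.0], [-0.0, 0.0, -1.0]]
contact_force: [-0.7, -0.2, -1.5]
grip_width: 0.0625
```

Run:
```python
from plan import *
st()
for n in("side","top"): cv2.imwrite(f"pics/{n}18.png",r.camera(n)[:,:,::-1])
im=cv2.imread("pics/side18.png");zoom(im,220,110,360,230,"s18",5)
im=cv2.imread("pics/top18.png");zoom(im,190,130,290,205,"t18",8)
```

```text
t 37.1 p [0.6412 0.131  0.187 ] yaw 0.0 F [-0.7 -0.2 -1.5] w 0.0625 j [0.15 0.53 1.17 0.   1.44 0.14]
s18 scale 5
t18 scale 8
```

View pics/s18.png

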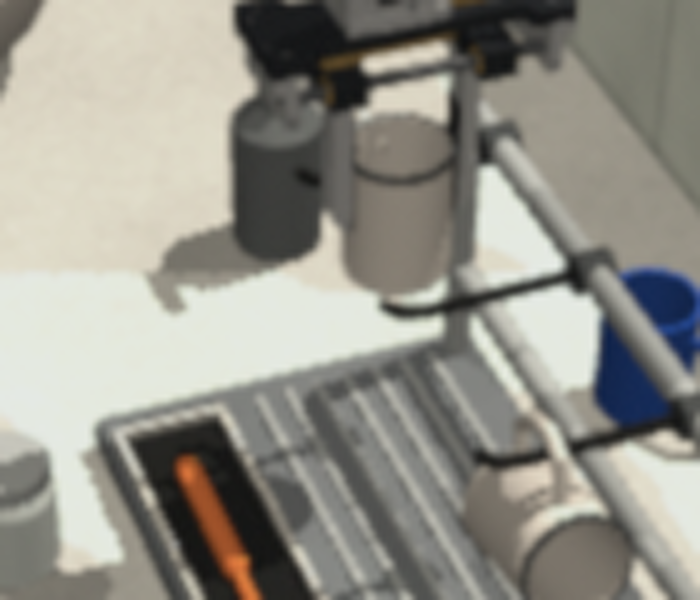

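View pics/t18.png

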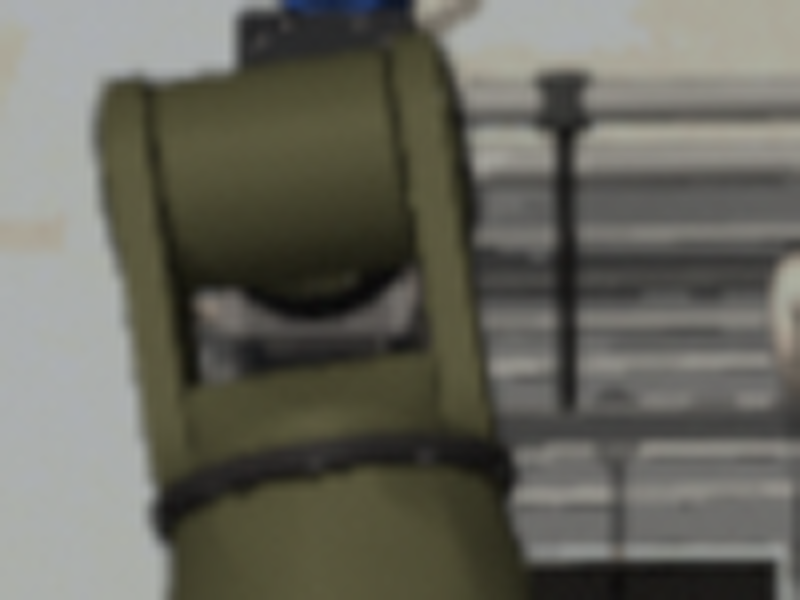

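The handle end shows at (205,305) in the top crop, and hook 4's tip pokes out in front at (305,175) in the side crop. Lowering.

>>> drive_tool:
  targets: [1,0,0,0.3,0,0,0,1,0,0,0.3,0,0,0,1,0,0,0.1,0,0,0,1,0,0,0,0,0,0]

```text
clock: 37.6
eef_pos: [0.6406, 0.131, 0.1691]
orientation: [[1.0, 0.001, -0.001], [0.001, -1.0, -0.0], [-0.001, 0.0, -1.0]]
contact_force: [0.0, 0.2, -1.1]
grip_width: 0.0621
```

>>> drive_tool:
  targets: [1,0,0,0.08,0,0,0,1,0,0,0,0,0,0]

```text
clock: 37.8
eef_pos: [0.6409, 0.131, 0.1678]
orientation: [[1.0, 0.001, 0.0], [0.001, -1.0, -0.0], [0.0, 0.0, -1.0]]
contact_force: [-0.4, -0.0, -0.7]
grip_width: 0.0622
```

>>> drive_tool:
  targets: [1,0,0,0.06,0,0,0,1,0,0,0,0,0,0]

```text
clock: 38.0
eef_pos: [0.6409, 0.131, 0.1662]
orientation: [[1.0, 0.001, -0.0], [0.001, -1.0, -0.0], [-0.0, 0.0, -1.0]]
contact_force: [-0.1, 0.4, -0.9]
grip_width: 0.0623
```

>>> drive_tool:
  targets: [1,0,0,0.06,0,0,0,1,0,0,0,0,0,0]

```text
clock: 38.2
eef_pos: [0.6411, 0.131, 0.1654]
orientation: [[1.0, 0.001, 0.001], [0.001, -1.0, 0.0], [0.001, -0.0, -1.0]]
contact_force: [-0.8, -0.0, 2.0]
grip_width: 0.0623
```

Contact at the same height as for mug A. Releasing and going up.

>>> drive_tool:
  targets: [-0.6,0,0,0,0,0,0,-0.6,0,0,0,0,0,0,-0.6,0,0,0,0,0,0,-0.6,0,0,0,0,0,0,-0.6,0,0,-0.4,0,0,0,-0.6,0,0,-0.8,0,0,0,-0.6,0,0,-0.8,0,0,0,-0.6,0,0,-0.8,0,0,0,-0.6,0,0,-0.6,0,0,0]

```text
clock: 39.1
eef_pos: [0.6412, 0.131, 0.2522]
orientation: [[1.0, 0.001, 0.002], [0.001, -1.0, 0.0], [0.002, -0.0, -1.0]]
contact_force: [-0.3, -0.4, -0.4]
grip_width: 0.0749
```

Run:
```python
from plan import *
st()
for n in("side","top"): cv2.imwrite(f"pics/{n}19.png",r.camera(n)[:,:,::-1])
im=cv2.imread("pics/side19.png");zoom(im,220,110,400,245,"s19",4.4)
# to button
plan([(.50,.06,.25,20),(.5236,-.15,.15,90)],1)
```

```text
t 39.1 p [0.6412 0.131  0.2522] yaw 0.0 F [-0.3 -0.4 -0.4] w 0.0749 j [ 0.15  0.5   1.06 -0.    1.58  0.14]
s19 scale 4.4
-> (0.5, 0.06, 0.25) 7 rows
1, -0.81, 0.41, 0.01, 0, -0.01, -0.57,
1, -0.83, 0.36, 0.01, 0, -0.01, -0.57,
1, -0.85, 0.32, 0.02, 0, -0.01, -0.57,
1, -0.86, 0.28, 0.01, 0, 0, -0.57,
1, -0.87, 0.24, 0.02, 0, -0.01, -0.57,
1, -0.88, 0.2, 0.01, 0, 0, -0.57,
1, -0.9, 0.15, 0.02, 0, -0.01, -0.57,
-> (0.5236, -0.15, 0.15) 14 rows
1, -0.14, 0.59, 0.29, 0, 0, -1,
1, -0.19, 0.57, 0.29, 0, 0, -1,
1, -0.24, 0.55, 0.29, 0, 0, -1,
1, -0.29, 0.53, 0.28, 0, 0, -1,
1, -0.33, 0.5, 0.29, 0, 0, -1,
1, -0.38, 0.47, 0.28, 0, 0, -1,
1, -0.42, 0.44, 0.29, 0, 0, -1,
1, -0.45, 0.4, 0.28, 0, 0, -1,
1, -0.49, 0.36, 0.29, 0, 0, -1,
1, -0.51, 0.31, 0.28, 0, 0, -1,
1, -0.54, 0.27, 0.29, 0, 0, -1,
1, -0.56, 0.22, 0.28, 0, 0, -1,
1, -0.58, 0.17, 0.29, 0, 0, -1,
1, -0.6, 0.12, 0.28, 0, 0, -1,
```

View pics/s19.png

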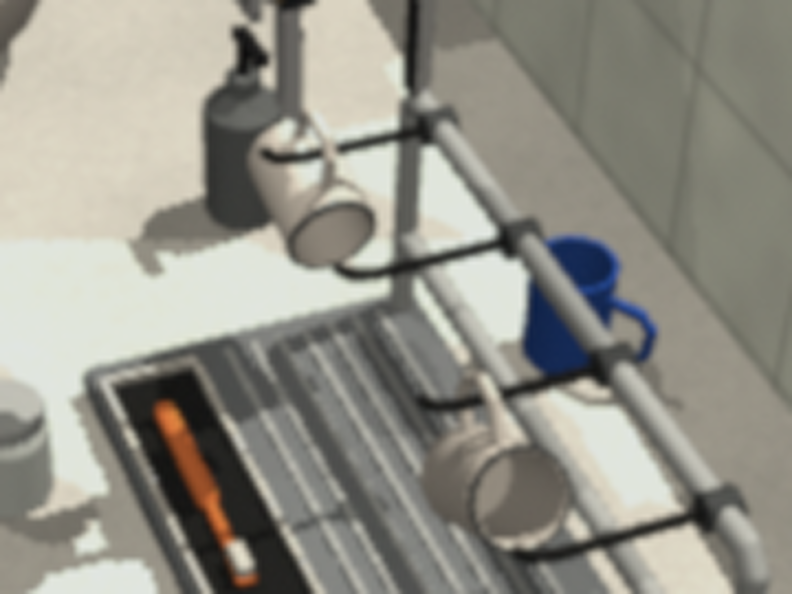

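Both mugs hang on their own hooks: mug B on hook 4 at about (310,180), mug A on hook 2 at about (490,480). Moving over to above the button.

>>> drive_tool:
  targets: [-0.6,-0.81,0.41,0,0,0,-0.57,-0.6,-0.83,0.36,0,0,0,-0.57,-0.6,-0.85,0.32,0,0,0,-0.57,1,-0.86,0.28,0,0,0,-0.57,1,-0.87,0.24,0,0,0,-0.57,1,-0.88,0.2,0,0,0,-0.57,1,-0.9,0.15,0,0,0,-0.57]

```text
clock: 39.9
eef_pos: [0.4982, 0.0594, 0.2493]
orientation: [[0.939, 0.344, -0.001], [0.344, -0.939, -0.0], [-0.001, -0.0, -1.0]]
contact_force: [0.2, 0.6, 0.7]
grip_width: 0.0467
```

>>> drive_tool:
  targets: [1,-0.14,0.59,0.29,0,0,-1,1,-0.19,0.57,0.29,0,0,-1,1,-0.24,0.55,0.29,0,0,-1,1,-0.29,0.53,0.28,0,0,-1,1,-0.33,0.5,0.29,0,0,-1,1,-0.38,0.47,0.28,0,0,-1,1,-0.42,0.44,0.29,0,0,-1,1,-0.45,0.4,0.28,0,0,-1,1,-0.49,0.36,0.29,0,0,-1,1,-0.51,0.31,0.28,0,0,-1,1,-0.54,0.27,0.29,0,0,-1,1,-0.56,0.22,0.28,0,0,-1]

```text
clock: 41.1
eef_pos: [0.5192, -0.1205, 0.1632]
orientation: [[0.17, 0.985, -0.001], [0.985, -0.17, 0.0], [0.0, -0.001, -1.0]]
contact_force: [1.4, 0.0, 0.0]
grip_width: 0.0005
```

Run:
```python
from plan import *
st()
T=lambda x,y:(130+(x-1.3)/3.63636,110+(y-1.3)/3.63636)
print(plane("top",*T(682,351),.072))
im=cv2.imread("pics/top15.png");c=im[190:225,290:355]
zoom(im,290,190,355,225,"btn",12)
im=cv2.imread("pics/side9.png");zoom(im,270,240,340,300,"btns",10)
print(proj("top",[.5236,-.1503,.072]))
plan([(.5236,-.15,.13,90)],1)
```

```text
t 41.1 p [ 0.5192 -0.1205  0.1632] yaw 80.2 F [1.4 0.  0. ] w 0.0005 j [-0.3   0.27  1.58  0.    1.29 -1.7 ]
[ 0.52140411 -0.14936934  0.072     ]
btn scale 12
btns scale 10
[317.44129436 205.55004669]
-> (0.5236, -0.15, 0.13) 2 rows
1, -0.57, 0.19, 0.66, 0, 0, -0.98,
1, -0.58, 0.14, 0.67, -0.01, 0, -0.98,
```

View pics/btn.png

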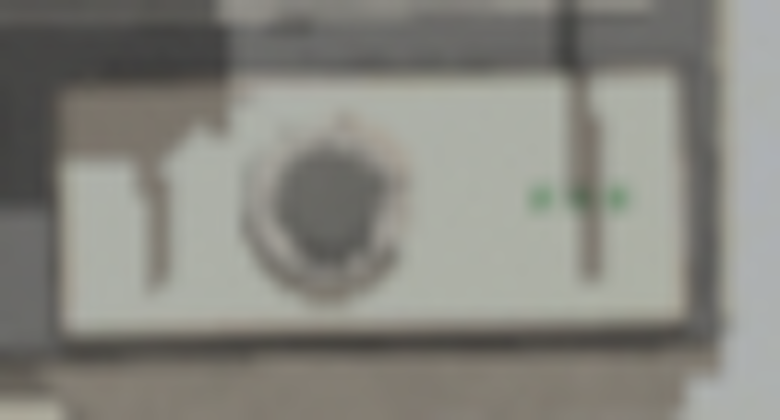

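View pics/btns.png

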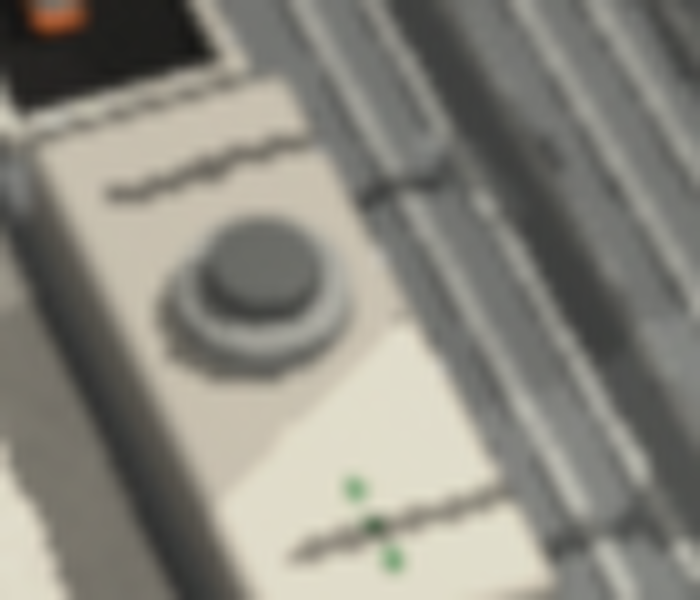

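>>> drive_tool:
  targets: [1,-0.58,0.1,0.66,0,0,-0.98,1,-0.6,0.07,0.66,0,0,-0.98,1,0,0,0.5,0,0,0,1,0,0,0.5,0,0,0,1,0,0,0,0,0,0,1,0,0,0,0,0,0,1,0,0,0,0,0,0,1,0,0,0,0,0,0,1,0,0,0,0,0,0,1,0,0,0,0,0,0,1,0,0,0,0,0,0,1,0,0,0,0,0,0]

```text
clock: 42.3
eef_pos: [0.5199, -0.1498, 0.1061]
orientation: [[0.004, 1.0, -0.0], [1.0, -0.004, -0.0], [-0.0, -0.0, -1.0]]
contact_force: [-0.5, 0.2, -0.3]
grip_width: 0.0003
```

>>> drive_tool:
  targets: [1,0,0,0,0,0,0,1,0,0,0,0,0,0,1,0,0,0,0,0,0,1,0,0,0,0,0,0,1,0,0,0,0,0,0,1,0,0,0,0,0,0,1,0,0,0,0,0,0,1,0,0,0,0,0,0,1,0,0,0,0,0,0,1,0,0,0,0,0,0,1,0,0,0,0,0,0,1,0,0,0,0,0,0]

```text
clock: 43.5
eef_pos: [0.5198, -0.1498, 0.1061]
orientation: [[0.004, 1.0, -0.0], [1.0, -0.004, 0.0], [0.0, -0.0, -1.0]]
contact_force: [0.2, 0.2, -0.5]
grip_width: 0.0007
```

>>> drive_tool:
  targets: [1,0,0,0,0,0,0,1,0,0,0,0,0,0,1,0,0,0,0,0,0,1,0,0,0,0,0,0,1,0,0,0,0,0,0,1,0,0,0,0,0,0,1,0,0,0,0,0,0,1,0,0,0,0,0,0,1,0,0,0,0,0,0,1,0,0,0,0,0,0,1,0,0,0,0,0,0,1,0,0,0,0,0,0]

```text
clock: 44.7
eef_pos: [0.5198, -0.1498, 0.1061]
orientation: [[0.004, 1.0, -0.0], [1.0, -0.004, 0.0], [0.0, -0.0, -1.0]]
contact_force: [-0.2, -0.2, 0.7]
grip_width: 0.0004
```

>>> drive_tool:
  targets: [1,0,0,0,0,0,0,1,0,0,0,0,0,0,1,0,0,0,0,0,0,1,0,0,0,0,0,0,1,0,0,0,0,0,0,1,0,0,0,0,0,0,1,0,0,0,0,0,0,1,0,0,0,0,0,0,1,0,0,0,0,0,0,1,0,0,0,0,0,0,1,0,0,0,0,0,0,1,0,0,0,0,0,0]

```text
clock: 45.9
eef_pos: [0.5199, -0.1498, 0.1061]
orientation: [[0.004, 1.0, 0.0], [1.0, -0.004, -0.0], [-0.0, 0.0, -1.0]]
contact_force: [0.3, 0.7, -0.4]
grip_width: 0.0003
```

>>> drive_tool:
  targets: [1,0,0,0,0,0,0,1,0,0,0,0,0,0,1,0,0,0,0,0,0,1,0,0,0,0,0,0,1,0,0,0,0,0,0,1,0,0,0,0,0,0,1,0,0,0,0,0,0,1,0,0,0,0,0,0,1,0,0,0,0,0,0,1,0,0,0,0,0,0,1,0,0,0,0,0,0,1,0,0,0,0,0,0]

```text
clock: 47.1
eef_pos: [0.5199, -0.1498, 0.1061]
orientation: [[0.004, 1.0, 0.0], [1.0, -0.004, -0.0], [-0.0, 0.0, -1.0]]
contact_force: [-0.3, -0.7, 0.7]
grip_width: 0.0003
```

Run:
```python
from plan import *
st()
for n in("side","top"): cv2.imwrite(f"pics/{n}20.png",r.camera(n)[:,:,::-1])
im=cv2.imread("pics/side20.png");zoom(im,200,100,400,250,"s20",4)
zoom(im,260,220,350,300,"s20b",7)
im=cv2.imread("pics/top20.png");zoom(im,130,110,350,275,"t20")
p=np.array(r.read_state()["eef_pos"]);print((proj("side",p+[0,0,.032])-[260,220])*7)
plan([(.5215,-.1505,.046,90)],1)
```

```text
t 47.1 p [ 0.5199 -0.1498  0.1061] yaw 89.8 F [-0.3 -0.7  0.7] w 0.0003 j [-0.35  0.34  1.63 -0.    1.17 -1.92]
s20 scale 4
s20b scale 7
t20 scale 3.6363636363636362
[240.88470347 205.78704354]
-> (0.5215, -0.1505, 0.046) 3 rows
1, -0.01, 0.02, 0.8, 0, 0, -0.01,
1, -0.01, 0.02, 0.8, 0, 0, -0.02,
1, -0.01, 0.03, 0.8, 0, 0, -0.01,
```

View pics/s20.png

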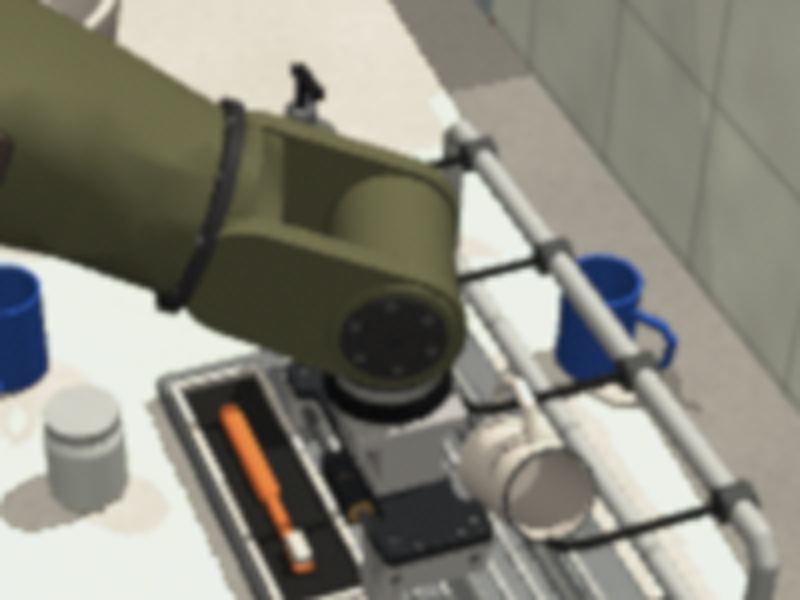

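View pics/s20b.png

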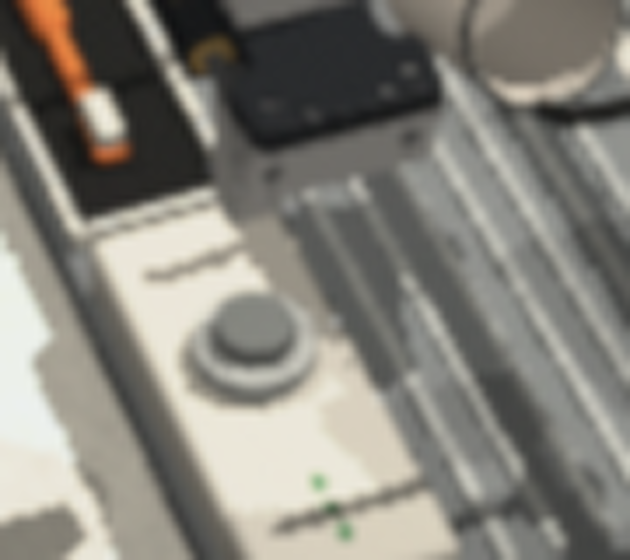

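View pics/t20.png

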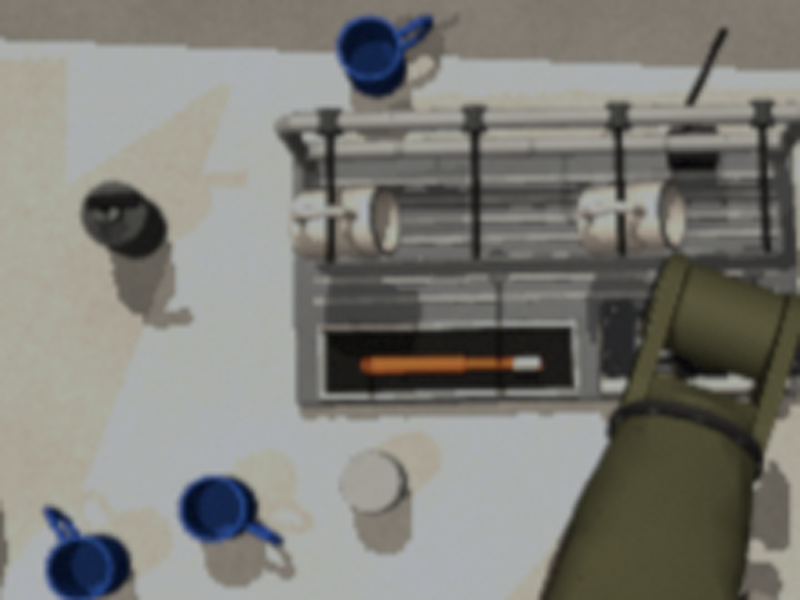

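Everything is in place: both mugs hang on hooks 4 and 2 (top crop (345,218) and (630,215)), and the brush is in the tray at (450,365). Now pressing the button in small steps.

>>> drive_tool:
  targets: [1,-0.02,0.04,0.8,0,0,0,1,0,0.02,0.8,0,0,0,1,0,0,0.7,0,0,0,1,0,0,0.1,0,0,0,1,0,0,0,0,0,0,1,0,0,0,0,0,0]

```text
clock: 47.8
eef_pos: [0.5218, -0.1505, 0.047]
orientation: [[0.004, 1.0, 0.001], [1.0, -0.004, -0.0], [-0.0, 0.001, -1.0]]
contact_force: [0.8, 0.3, -0.0]
grip_width: 0.0006
```

>>> drive_tool:
  targets: [1,0,0,0.1,0,0,0,1,0,0,0,0,0,0]

```text
clock: 48.0
eef_pos: [0.5217, -0.1504, 0.044]
orientation: [[0.004, 1.0, 0.001], [1.0, -0.004, -0.0], [-0.0, 0.001, -1.0]]
contact_force: [1.2, 0.1, 2.4]
grip_width: 0.0006
```

>>> drive_tool:
  targets: [1,0,0,0.1,0,0,0,1,0,0,0,0,0,0]

```text
clock: 48.2
eef_pos: [0.5217, -0.1504, 0.0413]
orientation: [[0.004, 1.0, 0.001], [1.0, -0.004, -0.0], [-0.0, 0.001, -1.0]]
contact_force: [1.5, 0.3, 2.2]
grip_width: 0.0003
```

>>> drive_tool:
  targets: [1,0,0,0.06,0,0,0,1,0,0,0,0,0,0]

```text
clock: 48.4
eef_pos: [0.5217, -0.1504, 0.0397]
orientation: [[0.004, 1.0, 0.001], [1.0, -0.004, -0.0], [-0.0, 0.001, -1.0]]
contact_force: [2.6, -0.0, 4.4]
grip_width: 0.0001
```

>>> drive_tool:
  targets: [1,0,0,0.06,0,0,0,1,0,0,0,0,0,0]

```text
clock: 48.6
eef_pos: [0.5217, -0.1504, 0.0382]
orientation: [[0.004, 1.0, 0.001], [1.0, -0.004, -0.0], [-0.0, 0.001, -1.0]]
contact_force: [1.7, -1.4, 3.8]
grip_width: 0.0005
```

>>> drive_tool:
  targets: [1,0,0,0.06,0,0,0,1,0,0,0,0,0,0]

```text
clock: 48.8
eef_pos: [0.5218, -0.1504, 0.0379]
orientation: [[0.004, 1.0, 0.001], [1.0, -0.004, -0.0], [-0.0, 0.001, -1.0]]
contact_force: [-3.8, 1.1, 17.6]
grip_width: 0.0004
```

>>> drive_tool:
  targets: [1,0,0,0.06,0,0,0,1,0,0,0,0,0,0]

```text
clock: 49.0
eef_pos: [0.522, -0.1505, 0.0376]
orientation: [[0.004, 1.0, 0.002], [1.0, -0.004, -0.001], [-0.001, 0.002, -1.0]]
contact_force: [-9.6, 3.4, 31.7]
grip_width: 0.0002
```

The button is on its hard stop: about 6 mm of travel, then the force climbs steeply. Lifting off.

>>> drive_tool:
  targets: [1,0,0,-0.3,0,0,0,1,0,0,-0.6,0,0,0,1,0,0,-0.9,0,0,0,1,0,0,-0.9,0,0,0,1,0,0,-0.9,0,0,0,1,0,-0.9,-0.4,0,0,0,1,0,-0.9,-0.3,0,0,0,1,0,-0.9,0,0,0,0,1,0,-0.9,0,0,0,0,1,0,-0.9,0,0,0,0,1,0,0,0,0,0,0]

```text
clock: 50.1
eef_pos: [0.4069, -0.1496, 0.1423]
orientation: [[0.004, 1.0, -0.001], [1.0, -0.004, 0.001], [0.001, -0.001, -1.0]]
contact_force: [0.8, 0.1, 0.7]
grip_width: 0.0004
```

Run:
```python
from plan import *
st()
for n in("side","top"): cv2.imwrite(f"pics/{n}21.png",r.camera(n)[:,:,::-1])
im=cv2.imread("pics/side21.png");zoom(im,180,120,420,310,"s21")
im=cv2.imread("pics/top21.png");zoom(im,130,110,450,300,"t21",2.5)
```

```text
t 50.1 p [ 0.4069 -0.1496  0.1423] yaw 89.8 F [0.8 0.1 0.7] w 0.0004 j [-0.44  0.07  1.87 -0.    1.2  -2.  ]
s21 scale 3.1578947368421053
t21 scale 2.5
```

View pics/s21.png

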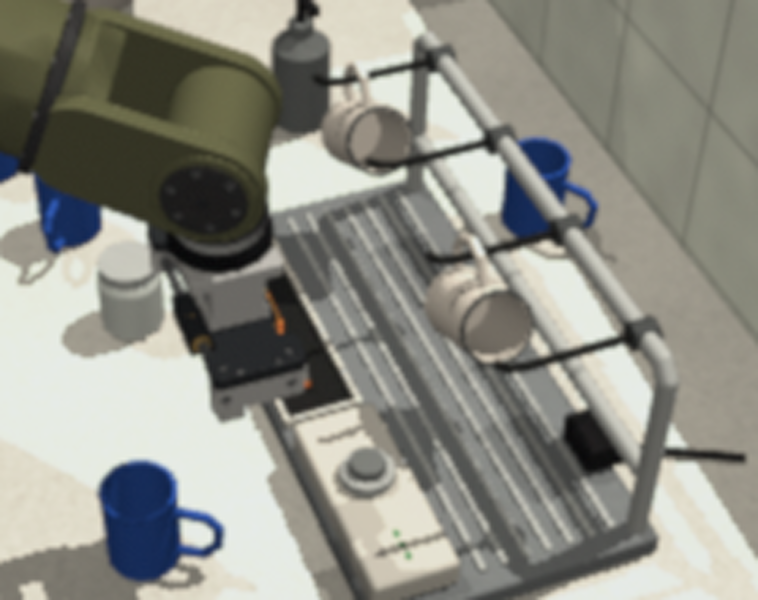

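View pics/t21.png

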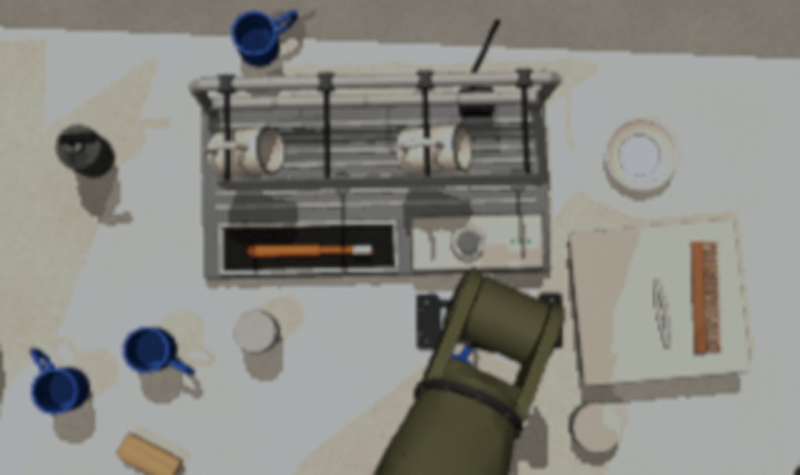

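The button is up again, and the mugs and brush are in place. I'll wait for the swinging to stop and check by comparing frames.

>>> drive_tool:
  targets: [1,0,0,-0.5,0,0,0,1,0,0,0,0,0,0,1,0,0,0,0,0,0,1,0,0,0,0,0,0,1,0,0,0,0,0,0,1,0,0,0,0,0,0,1,0,0,0,0,0,0,1,0,0,0,0,0,0,1,0,0,0,0,0,0,1,0,0,0,0,0,0,1,0,0,0,0,0,0,1,0,0,0,0,0,0]

```text
clock: 51.4
eef_pos: [0.4089, -0.1499, 0.1551]
orientation: [[0.004, 1.0, 0.0], [1.0, -0.004, 0.0], [0.0, 0.0, -1.0]]
contact_force: [-0.6, -0.8, 1.0]
grip_width: 0.0
```

>>> drive_tool:
  targets: [1,0,0,0,0,0,0,1,0,0,0,0,0,0,1,0,0,0,0,0,0,1,0,0,0,0,0,0,1,0,0,0,0,0,0,1,0,0,0,0,0,0,1,0,0,0,0,0,0,1,0,0,0,0,0,0,1,0,0,0,0,0,0,1,0,0,0,0,0,0,1,0,0,0,0,0,0,1,0,0,0,0,0,0]

```text
clock: 52.6
eef_pos: [0.4089, -0.1499, 0.1551]
orientation: [[0.004, 1.0, 0.0], [1.0, -0.004, -0.0], [-0.0, 0.0, -1.0]]
contact_force: [-0.1, -0.9, 0.6]
grip_width: 0.0005
```

>>> drive_tool:
  targets: [1,0,0,0,0,0,0,1,0,0,0,0,0,0,1,0,0,0,0,0,0,1,0,0,0,0,0,0,1,0,0,0,0,0,0,1,0,0,0,0,0,0,1,0,0,0,0,0,0,1,0,0,0,0,0,0,1,0,0,0,0,0,0,1,0,0,0,0,0,0,1,0,0,0,0,0,0,1,0,0,0,0,0,0]

```text
clock: 53.8
eef_pos: [0.4089, -0.1499, 0.1551]
orientation: [[0.004, 1.0, 0.0], [1.0, -0.004, -0.0], [-0.0, 0.0, -1.0]]
contact_force: [0.1, -0.3, -0.2]
grip_width: 0.0004
```

Run:
```python
from plan import *
F=[r.camera("side").astype(int) for _ in range(10)]
reg=lambda f:f[130:240,270:355]
for k in range(1,10): print(np.abs(reg(F[k])-reg(F[0])).max(),np.abs(reg(F[k])-reg(F[0])).mean().round(2),end=" | ")
old=cv2.imread("pics/side21.png")[:,:,::-1].astype(int);print("\nvs21",np.abs(reg(F[0])-reg(old)).mean())
o=cv2.imread("pics/side0.png")[:,:,::-1].astype(np.uint8)
st()
cv2.imwrite("pics/side22.png",F[-1][:,:,::-1].astype(np.uint8))
im=F[-1][:,:,::-1].astype(np.uint8);zoom(im,180,120,420,310,"s22")
```

```text
3 0.32 | 3 0.32 | 2 0.32 | 3 0.32 | 3 0.32 | 3 0.32 | 3 0.32 | 3 0.32 | 3 0.32 | 
vs21 1.411693404634581
t 54.3 p [ 0.4089 -0.1499  0.1551] yaw 89.8 F [-0.9 -0.5 -0.3] w 0.0006 j [-0.44  0.06  1.85 -0.    1.23 -2.  ]
s22 scale 3.1578947368421053
```

View pics/s22.png

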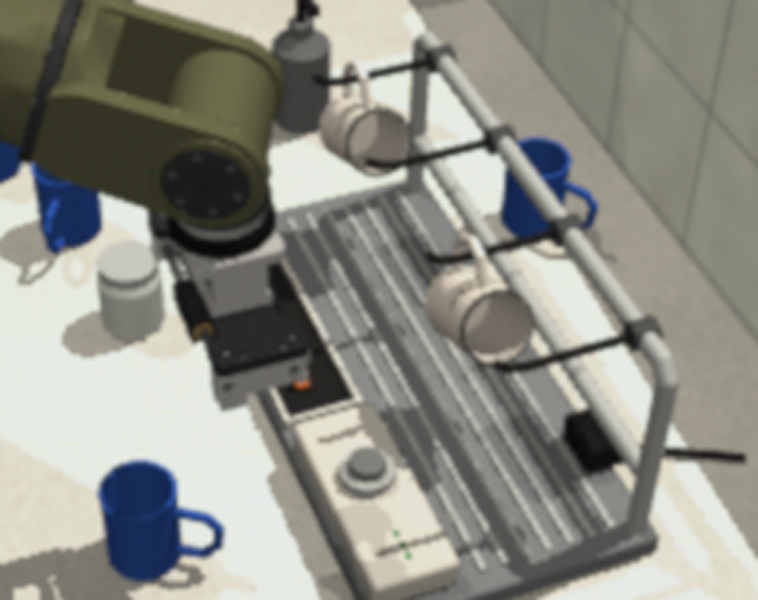

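The mugs are still, with frame differences at noise level. A last top-view check, then I hand in.

Run:
```python
from plan import *
im=r.camera("top")[:,:,::-1].copy();cv2.imwrite("pics/top23.png",im)
h=cv2.cvtColor(im,cv2.COLOR_BGR2HSV);m=cv2.inRange(h,(5,150,100),(22,255,255));m[:,:200]=0;m[:,300:]=0;m[230:]=0;m[:190]=0
c=np.argwhere(m);print(c.min(0),c.max(0),plane("top",c[:,1].min(),c[:,0].mean(),.031),plane("top",c[:,1].max(),c[:,0].mean(),.031))
if 0.485<plane("top",c[:,1].min(),c[:,0].mean(),.031)[0]<.55: r.close_job();print("closed")
```

```text
[208 229] [212 270] [0.51608927 0.16859231 0.031     ] [0.51418851 0.01922866 0.031     ]
the job is handed in; nothing more can be done
closed
```

The dryer is loaded, the start button was pressed and came back up, and I handed the job in at about 54 s of the 210 s allowed.

- **Mugs:** Only two white mugs were in the scene. They hang by their handles on hook 4 and hook 2. In ten frames taken just before hand-in they were still, with only image noise changing.
- **Toothbrush:** It lies bristles up in the tray, inside the rim. The last top view put it at x ≈ 0.515 m, and the tray inside runs from about 0.485 to 0.550 m.
- **Button:** It travelled about 6 mm to its hard stop, where the force rose to 32 N. The picture afterwards showed it up again.
- **Other things:** The jar, pump bottle, dish, comb, tweezer and blue mugs looked unmoved in the last views.

Some checks failed or disagreed:

- **Missed grasp:** The first try on the brush closed on nothing. The fingertips sit about 32 mm higher than the reported tool position. I found this in the pictures and confirmed it by touching the shelf. I corrected for it in every later move.
- **Excess force:** In that shelf touch I ran one step too many, and the fingertips pressed with about 46–52 N for a moment. That is above the 40 N limit for the arm and gripper body, but I believe only the fingertips touched. The shelf and the things on it did not visibly move.
- **Camera agreement:** The two cameras disagreed by 4–7 mm in places. The hook height came from contact, which put the bar at about 214 mm.

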